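Unload, reload and start the tumbler dryer

ROBOT

A 6-joint arm with a two-finger parallel gripper is mounted at the origin on the work surface. World frame = base frame: x ahead of the robot, y to its left, z up, the work surface at z = 0. Lengths are in m, angles in rad, forces in N, time in s.
With the tool pointing down it reaches from about 0.4 to 0.825 m from the base axis. Payload 7 kg.
Tool frame: the origin (TCP) lies midway between the tips of the shut fingers; the grasp point (between the pads) lies 19 mm behind it; z points along the fingers, y is the line along which they close (so a half turn about z gives the same grasp; the last joint's range is limited). The gripper opens to 88 mm and grips with 3 to 60 N. Pads are 19 mm wide; open, the fingers measure 130 mm over their backs; the gripper's body (78 mm by 193 mm) begins 47 mm behind the grasp point.
Start: joints at [-0.871, 0.359, 0.012, 0, -1.224, -0.288], TCP at [0.27, -0.619, 0.227] pointing down, gripper open.
Joint ranges: [-3.07, 3.07], [-1.43, 2.12], [-1.02, 1.25], [-3.03, 1.67], [-3.05, -0], [-3.03, 3.03]. Speed limits (rad/s): [2.39, 2.39, 3.01, 3.14, 3.14, 3.14].

INTERFACE

Orientations are given as [roll, pitch, yaw] about the fixed x, y, z axes, in that order (R = Rz(yaw) Ry(pitch) Rx(roll)).
In Python, from station import get_state, grab_frame, calibration, job_done, boxes_of, regions_of, spot_point gives the robot as it stands. The module is installed in compiled form; this text tells all that it offers.
- The arm moves only by the tool arm_command, never from a script. Its argument "commands" is a list of rows, each an object of numbers: "tx", "ty", "tz": the shift along the tool's x, y, z each as a share of 25 cm, from -1 to 1; "twist": the turn about the tool's z as a share of 180 degrees, from -1 to 1. A call has exactly 8 rows; each row is the pose to reach, as a shift and turn from the pose commanded when the call began, along the tool's axes at that moment, turning the shorter way round; what a row does not reach only later rows make up. A row lasts 1/12 s, in which the tool goes at most 41.7 mm and 7.16 degrees, less where a joint would pass 70% of its speed; a pose out of reach is approached as far as the arm can. A call with a number of a shift or a turn outside -1 to 1 is refused whole. A call with a gripper value outside its range is refused whole. "claw" is the opening, from 0 (shut) to 1 (fully open), set as the call begins (left out, the last holds). The fingers move at their own pace and stop on an object; "grip_force" is the grip in N (left out, the last holds). Time passes only in rows, so rows that repeat a pose let the fingers close, or fill a call up. It gives the time, the measured TCP pose, the force, the opening and the grip force at its end, in the units of the state.
- get_state(): the state, without advancing time (a new reading comes with each control period).
- grab_frame(name): name is "scene" or "top"; returns the picture (400x640x3 uint8, red, green, blue); there is no depth.
- calibration(name): a dict with "camera_matrix" (3x3 intrinsics, pixels), "extrinsics" (4x4, takes a point from camera to world coordinates). Camera axes: x right, y down, z forward; pixel columns grow to the right and rows downward; lengths in m; the calibration is good to about 2 mm. A picture is of the moment at which its call begins. calibration takes no time and is no camera call.
- job_done(): hands the job in; it is judged then, once.
Trained networks look in the newest picture that a camera, given by its name, has taken for a name from the list of things; names that differ only in an ending like _2 or _b are one class to them, and where a whole thing is asked for, a point or a joint stands for the part that bears it (a point fixed in the world has none). Each returns a list of dicts, best first, with "score" (0 to 1); they miss things now and then, are a little off and sometimes report something else, mostly with a low value. They report only what shows in the picture. A call takes as long as a camera call. They do not tell look-alikes from the thing itself.
- boxes_of(query, camera): "rect" ([left, top, right, bottom] in pixels, round what is visible of it).
- regions_of(query, camera): "region" (400x640 bool, what is visible of it) and "rect" ([left, top, right, bottom] in pixels, round what is visible of it).
- spot_point(query, camera): "uv" ([column, row] in pixels: a listed point, or the origin of a listed thing).
The state is a dict: "t": time; "q": joint angles; "qd": joint speeds; "joint_efforts": joint torques, N m; "eef_pos": TCP position; "ee_rot": TCP orientation; "force": force on the tool from outside, world axes, zero at the start; "moment": the same for the moment, N m; "width": finger opening in m; "gripper_force": force on a finger pad.
Only numpy, scipy, OpenCV 4.12 (cv2) and the standard library are available. Lean on these libraries where they do the work, as an engineer would, in place of code of your own. Each camera call takes 0.05 s, during which the arm holds its last target. There are 200 camera calls.

TASK

The tumbler dryer is still switched on from its last run: first turn its selector to Off (black dot), then lift the dried orange tumblers off and stand them mouth down on the round wooden board, and put every blue tumbler from the mat upside down over a peg of its own with its rim down on the deck. When all that is done, and not before, set the selector to warm air (yellow dot), let everything go, and leave the soap bottle, jar and spatula where they are.

Things in the scene. Friction and masses are not known exactly. Their poses are not given: they have to be found in the camera images.
- wet1: blue eight-sided plastic tumbler, just washed (None if absent). 96 mm long, 64 mm across flats, 69 across corners, wall 4 mm, grey closed foot 6 mm thick, white-rimmed mouth 56 mm inside; 0.1 to 0.17 kg. Origin mid-axis, 48 mm from mouth and foot; +x points out of the mouth; y and z are normal to flats (one every 45 deg). Starts lying on the mat, axis 32 mm up, mouth roughly towards the robot
- wet2: blue eight-sided plastic tumbler, just washed (None if absent). 96 mm long, 64 mm across flats, 69 across corners, wall 4 mm, grey closed foot 6 mm thick, white-rimmed mouth 56 mm inside; 0.1 to 0.17 kg. Origin mid-axis, 48 mm from mouth and foot; +x points out of the mouth; y and z are normal to flats (one every 45 deg). Starts lying on the mat, axis 32 mm up, mouth roughly towards the robot
- wet3: blue eight-sided plastic tumbler, just washed (None if absent). 96 mm long, 64 mm across flats, 69 across corners, wall 4 mm, grey closed foot 6 mm thick, white-rimmed mouth 56 mm inside; 0.1 to 0.17 kg. Origin mid-axis, 48 mm from mouth and foot; +x points out of the mouth; y and z are normal to flats (one every 45 deg). Starts lying on the mat, axis 32 mm up, mouth roughly towards the robot
- dry1: orange tumbler, already dried, same shape, size and axes as the blue ones (None if absent; two or three are present). Starts mouth down over a dryer peg, rim on the deck, foot 146 mm above the counter
- dry2: orange tumbler, already dried, same shape, size and axes as the blue ones (None if absent; two or three are present). Starts mouth down over a dryer peg, rim on the deck, foot 146 mm above the counter
- dry3: orange tumbler, already dried, same shape, size and axes as the blue ones (None if absent; two or three are present). Starts mouth down over a dryer peg, rim on the deck, foot 146 mm above the counter
- wet1_mouth (a point): centre of the mouth plane of tumbler wet1, 48 mm from its origin
- wet2_mouth (a point): centre of the mouth plane of tumbler wet2, 48 mm from its origin
- wet3_mouth (a point): centre of the mouth plane of tumbler wet3, 48 mm from its origin
- dry1_mouth (a point): centre of the mouth plane of tumbler dry1, 48 mm from its origin
- dry2_mouth (a point): centre of the mouth plane of tumbler dry2, 48 mm from its origin
- dry3_mouth (a point): centre of the mouth plane of tumbler dry3, 48 mm from its origin
- dryer: warm-air tumbler dryer, fixed: white housing 150 mm deep (x), 480 mm long (y), flat deck 50 mm above the counter. Origin under its centre at counter height; its x points away from the robot at yaw 0. Three upright steel blower pegs in a row along its y, 115 mm apart; the selector is at the +y end, on the deck
- peg1 (a point): foot of blower peg 1 on its axis, at deck height (50 mm above the counter). The peg is 22 mm in diameter with a round top 77 mm above the deck; a tumbler set over it rests with its rim on the deck
- peg2 (a point): foot of blower peg 2 on its axis, at deck height (50 mm above the counter). The peg is 22 mm in diameter with a round top 77 mm above the deck; a tumbler set over it rests with its rim on the deck
- peg3 (a point): foot of blower peg 3 on its axis, at deck height (50 mm above the counter). The peg is 22 mm in diameter with a round top 77 mm above the deck; a tumbler set over it rests with its rim on the deck
- selector (a joint): dryer's selector knob, vertical axis, rad; grows as it is turned clockwise seen from above. Four sprung notches 0.698 rad (40 deg) apart: 0 Off (black dot), 0.698 cool (blue dot), 1.396 warm (yellow dot), 2.094 hot (red dot); stops 0.05 rad beyond the ends. Turning takes up to 0.1 N m; let go between notches it snaps into the nearest
- selector_grip (a point): on the knob's axis, 30 mm above the deck. Its x runs along the bar grip to the white pointer line: at Off 60 deg from the dryer's +x towards its +y, then 40 deg clockwise a notch. Bar 50 mm long, 14 thick, top 34 mm above the deck, on a grey skirt 54 mm in diameter whose top is 9 mm above the deck; dots 39 mm from the axis
- mat: grey draining mat, fixed, 160 mm (x) by 400 mm (y), 6 mm thick; origin under its centre at counter height
- board: round wooden board, fixed, 240 mm in diameter, 20 mm thick; origin under its centre at counter height
- soap: green washing-up bottle, 66 mm in diameter, 170 mm tall, to the left of the dryer; a bystander. Origin at the centre of its underside
- jar: amber jar with a steel lid, 76 mm in diameter, 110 mm tall, to the right of the dryer; a bystander. Origin at the centre of its underside
- spatula: spatula with a wooden handle and steel blade, 260 mm long, lying beyond the dryer; a bystander. Origin under its middle, +x towards the blade
There are look-alikes about, which are no part of the job. Several things have the shape of the board; the one meant has the colours described above.

How it is judged:
On the way, in this order (a step that is already met when the one before it is completed fails the run):
1. the selector is turned to Off (value of joint selector below 0.12 rad), for 0.3 s.
2. with the selector still at Off, every orange tumbler stands mouth down on the board and every blue one mouth down over a peg ((horizontal distance between wet1_mouth and peg1 below 0.024 m or horizontal distance between wet1_mouth and peg2 below 0.024 m or horizontal distance between wet1_mouth and peg3 below 0.024 m) and height (world z) of wet1_mouth between 0.042 and 0.058 m and height (world z) of each of wet1, wet2, wet3 above 0.094 m and angle between the x axis of each of wet1, wet2, wet3 and the z axis of dryer, either way round below 0.14 rad and linear speed of each of wet1, wet2, wet3, dry1, dry2, dry3 below 0.03 m/s and (horizontal distance between wet2_mouth and peg1 below 0.024 m or horizontal distance between wet2_mouth and peg2 below 0.024 m or horizontal distance between wet2_mouth and peg3 below 0.024 m) and height (world z) of wet2_mouth between 0.042 and 0.058 m and (horizontal distance between wet3_mouth and peg1 below 0.024 m or horizontal distance between wet3_mouth and peg2 below 0.024 m or horizontal distance between wet3_mouth and peg3 below 0.024 m) and height (world z) of wet3_mouth between 0.042 and 0.058 m and horizontal distance between each of dry1_mouth, dry2_mouth, dry3_mouth and board below 0.092 m and height (world z) of dry1_mouth between 0.012 and 0.028 m and height (world z) of each of dry1, dry2, dry3 above 0.064 m and angle between the x axis of each of dry1, dry2, dry3 and the z axis of board, either way round below 0.14 rad and height (world z) of dry2_mouth between 0.012 and 0.028 m and height (world z) of dry3_mouth between 0.012 and 0.028 m and value of joint selector below 0.12 rad), for 0.3 s.
3. the selector is set to warm air (yellow dot) (value of joint selector between 1.276 and 1.516 rad), for 0.3 s.
At the end, for the whole second after the job is handed in: each blue tumbler mouth down over a peg (mouth within 24 mm of its axis, rim within 8 mm of the deck), each orange one mouth down on the board (mouth within 92 mm of its centre, rim within 8 mm of its top), all upright within 8 degrees and still; selector within 0.12 rad of 1.396 (all of step 3 and (horizontal distance between wet1_mouth and peg1 below 0.024 m or horizontal distance between wet1_mouth and peg2 below 0.024 m or horizontal distance between wet1_mouth and peg3 below 0.024 m) and height (world z) of wet1_mouth between 0.042 and 0.058 m and height (world z) of each of wet1, wet2, wet3 above 0.094 m and angle between the x axis of each of wet1, wet2, wet3 and the z axis of dryer, either way round below 0.14 rad and linear speed of each of wet1, wet2, wet3, dry1, dry2, dry3 below 0.03 m/s and (horizontal distance between wet2_mouth and peg1 below 0.024 m or horizontal distance between wet2_mouth and peg2 below 0.024 m or horizontal distance between wet2_mouth and peg3 below 0.024 m) and height (world z) of wet2_mouth between 0.042 and 0.058 m and (horizontal distance between wet3_mouth and peg1 below 0.024 m or horizontal distance between wet3_mouth and peg2 below 0.024 m or horizontal distance between wet3_mouth and peg3 below 0.024 m) and height (world z) of wet3_mouth between 0.042 and 0.058 m and horizontal distance between each of dry1_mouth, dry2_mouth, dry3_mouth and board below 0.092 m and height (world z) of dry1_mouth between 0.012 and 0.028 m and height (world z) of each of dry1, dry2, dry3 above 0.064 m and angle between the x axis of each of dry1, dry2, dry3 and the z axis of board, either way round below 0.14 rad and height (world z) of dry2_mouth between 0.012 and 0.028 m and height (world z) of dry3_mouth between 0.012 and 0.028 m); the robot touches nothing.
It fails at once if the soap is shifted by more than 40 mm (distance of soap from where it was at the start of the episode above 0.04 m).
It fails at once if the jar is shifted by more than 40 mm (distance of jar from where it was at the start of the episode above 0.04 m).
It fails at once if the spatula is shifted by more than 40 mm (distance of spatula from where it was at the start of the episode above 0.04 m).
Of wet1, wet2, wet3 only 2 to 3 are there at a start; the rules pass over those that are not, and their reading is None.
Of dry1, dry2, dry3 only 2 to 3 are there at a start; the rules pass over those that are not, and their reading is None.
At some moment in a run one of wet1, wet2, wet3 may be knocked a few centimetres aside while the robot is not near it.
Once in a run the grip may slacken for a moment while it holds something.
It also fails if it takes over 210 s, if anything falls off the work surface, if the arm or the gripper's body presses on something with over 40 N, if the wrist force passes 120 N, or if a joint passes its speed limit or range.

## Working session

There is one attempt and no reset: what is moved stays moved. The work goes in short steps, Python scripts to look and compute and a tool call to move; the robot and the scene stay as the last step left them, time stands still between calls to the robot, and variables do not carry over. Pictures are saved under pics/ and viewed, at most 14 in all, crops included, and the job is handed in when it is done.

Besides the shell and the picture viewer there is one more tool, called after "Request:" as name([rows], argument=value, ...), one row to a line, values as JSON. arm_command: Moves the arm, as the interface text tells. Shift numbers are shares of 25 cm and turn numbers shares of 180 degrees, none past 1 either way. Its arguments: {"type":"object","properties":{"commands":{"type":"array"},"claw":{"type":"number"},"grip_force":{"type":"number"}},"required":["commands"]}

```bash
mkdir -p pics; cat > h.py <<'E'
import numpy as np, cv2
from station import *
def snap(cam,name,crop=None,scale=1):
    f=grab_frame(cam)
    g=f if crop is None else f[crop[1]:crop[3],crop[0]:crop[2]]
    g=cv2.resize(g,None,fx=scale,fy=scale,interpolation=cv2.INTER_CUBIC)
    cv2.imwrite('pics/'+name+'.png',g[:,:,::-1]); return f
def ray(cam,uv,z):
    c=calibration(cam);K=np.array(c['camera_matrix']);T=np.array(c['extrinsics'])
    d=T[:3,:3]@np.linalg.solve(K,[uv[0],uv[1],1.]);o=T[:3,3]
    return o+d*(z-o[2])/d[2]
def proj(cam,p):
    c=calibration(cam);K=np.array(c['camera_matrix']);T=np.array(c['extrinsics'])
    q=K@(T[:3,:3].T@(np.array(p)-T[:3,3]));return q[:2]/q[2]
E
python3 - <<'E'
from h import *
np.set_printoptions(precision=3,suppress=True)
a=snap('top','t0');b=snap('scene','s0')
for c in('top','scene'):print(c,np.array(calibration(c)['extrinsics']),np.array(calibration(c)['camera_matrix'])[0])
s=get_state();print(s['t'],s['eef_pos'],s['ee_rot'],s['width'])
for q,z in [('peg1',.05),('peg2',.05),('peg3',.05),('selector_grip',.08),('mat',0.006),('board',.02),('dryer',.05),('wet1',.032),('dry1',.098),('wet1_mouth',.032),('soap',0),('jar',0)]:
    for r in spot_point(q,'top')[:4]:
        print(q,round(r['score'],2),np.round(r['uv'],1),ray('top',r['uv'],z))
E
```

```text
top [[-0.027 -0.984  0.173  0.247]
 [-1.     0.029  0.009  0.088]
 [-0.014 -0.173 -0.985  2.014]
 [ 0.     0.     0.     1.   ]] [516.389   0.    319.639]
scene [[ 0.863  0.425 -0.272  0.965]
 [ 0.505 -0.715  0.484 -0.562]
 [ 0.011 -0.556 -0.831  1.179]
 [ 0.     0.     0.     1.   ]] [431.165   0.    310.804]
0.1 [ 0.27  -0.618  0.226] [ 3.14 -0.   -2.73] 0.0876774706235425
peg1 0.84 [398.7 178.3] [ 0.669 -0.203  0.05 ]
peg1 0.65 [341.6 178.5] [0.674 0.018 0.05 ]
peg1 0.56 [369.6 177.5] [ 0.675 -0.091  0.05 ]
peg2 0.84 [398.7 178.3] [ 0.669 -0.203  0.05 ]
peg2 0.65 [341.6 178.5] [0.674 0.018 0.05 ]
peg2 0.56 [369.6 177.5] [ 0.675 -0.091  0.05 ]
peg3 0.84 [398.7 178.3] [ 0.669 -0.203  0.05 ]
peg3 0.65 [341.6 178.5] [0.674 0.018 0.05 ]
peg3 0.56 [369.6 177.5] [ 0.675 -0.091  0.05 ]
selector_grip 0.67 [450.9 191.6] [ 0.604 -0.394  0.08 ]
selector_grip 0.62 [312.3 179. ] [0.669 0.132 0.08 ]
mat 0.92 [402.2 236.9] [ 0.445 -0.211  0.006]
board 0.79 [188.6 229.9] [0.494 0.62  0.02 ]
board 0.59 [273.3 248.3] [0.413 0.29  0.02 ]
dryer 0.91 [357.6 179.2] [ 0.67  -0.044  0.05 ]
wet1 0.93 [399.3 236. ] [ 0.446 -0.196  0.032]
wet1 0.72 [369.9 236.1] [ 0.449 -0.083  0.032]
wet1 0.58 [440.2 233.5] [ 0.451 -0.353  0.032]
dry1 0.77 [339.9 177.6] [0.668 0.026 0.098]
dry1 0.53 [403.7 172.1] [ 0.682 -0.216  0.098]
wet1_mouth 0.87 [429.8 242.1] [ 0.419 -0.311  0.032]
wet1_mouth 0.54 [398.1 179. ] [ 0.67  -0.203  0.032]
soap 0.6 [245.  197.7] [0.619 0.402 0.   ]
soap 0.3 [401.1 173.5] [ 0.699 -0.221  0.   ]
jar 0.62 [451.5 189.6] [ 0.627 -0.417  0.   ]
```

View pics/t0.png

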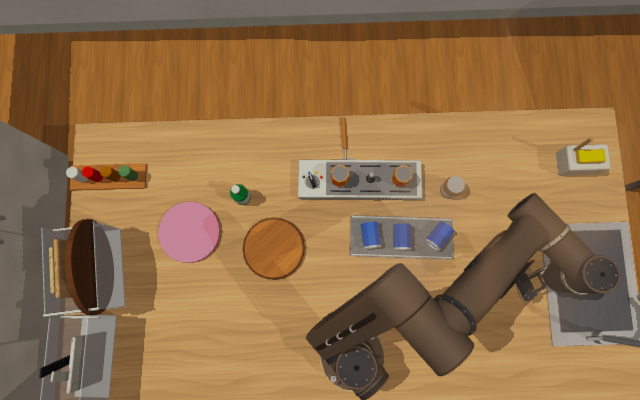

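View pics/s0.png

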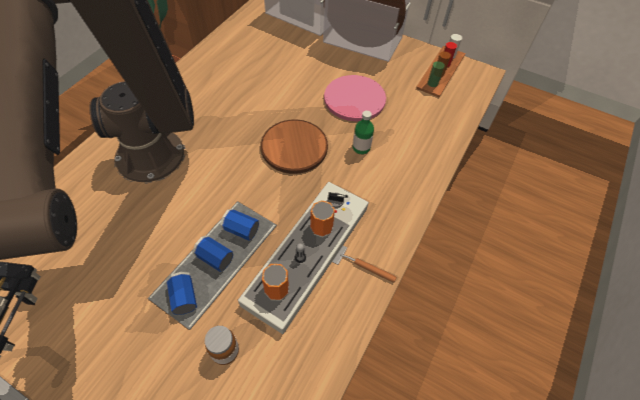

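The board could be the pink plate (189,232) or the wooden board (273,248). The wooden one is the match. Two orange tumblers are at (340,176) and (402,176) on the outer pegs, with the middle peg free (371,178). Three blue ones lie at (371,235), (402,236) and (440,236), and the selector is at (312,180). I'll check these in a close crop and measure.

```bash
python3 - <<'E'
from h import *
np.set_printoptions(precision=3,suppress=True)
f=snap('top','t1',(230,145,470,285),3.3)
g=snap('scene','s1',(140,170,380,350),3.3)
for q,z in [('wet1',.038),('dry1',.146),('wet1_mouth',.038),('selector_grip',.08),('soap',0),('jar',0),('peg1',.05)]:
    for r in spot_point(q,'scene')[:4]: print(q,round(r['score'],2),np.round(r['uv'],1),ray('scene',r['uv'],z))
# blue colour orientation in top
h=cv2.cvtColor(f,cv2.COLOR_RGB2HSV);m=((h[:,:,0]>105)&(h[:,:,0]<125)&(h[:,:,1]>120)).astype(np.uint8)
n,l,s,c=cv2.connectedComponentsWithStats(m)
for i in range(1,n):
    if s[i,4]>40:
        ys,xs=np.where(l==i);P=np.array([ray('top',(x,y),.055)[:2] for x,y in zip(xs,ys)])
        r=cv2.minAreaRect((P*1000).astype(np.float32));print('blue',s[i,4],c[i],r)
m=((h[:,:,0]>4)&(h[:,:,0]<14)&(h[:,:,1]>130)).astype(np.uint8)
for r in regions_of('board','top'):
    ys,xs=np.where(r['region']);e=cv2.fitEllipse(cv2.findContours(r['region'].astype(np.uint8),0,2)[0][0]);print('board',r['score'],e,ray('top',e[0],.02))
for r in regions_of('dryer','top')[:1]:
    R=cv2.minAreaRect(cv2.findContours(r['region'].astype(np.uint8),0,2)[0][0]);print([ray('top',p,.05)[:2] for p in cv2.boxPoints(R)])
E
```

```text
wet1 0.93 [216.5 253.9] [ 0.45  -0.204  0.038]
wet1 0.7 [179.7 296.8] [ 0.443 -0.361  0.038]
wet1 0.67 [241.8 226.5] [ 0.46  -0.091  0.038]
wet1 0.54 [226.7 215.1] [ 0.396 -0.081  0.038]
dry1 0.81 [321.7 217. ] [0.683 0.004 0.146]
dry1 0.79 [274.2 282.3] [ 0.674 -0.228  0.146]
dry1 0.55 [180.9 294.6] [ 0.492 -0.374  0.146]
wet1_mouth 0.9 [182.5 276.2] [ 0.41  -0.309  0.038]
selector_grip 0.55 [336.2 193.8] [0.662 0.136 0.08 ]
soap 0.95 [361.6 145.3] [0.617 0.42  0.   ]
jar 0.87 [221.  350.1] [ 0.617 -0.414  0.   ]
peg1 0.86 [321.6 228.3] [0.676 0.022 0.05 ]
peg1 0.65 [302.6 255.2] [ 0.673 -0.085  0.05 ]
peg1 0.62 [278.5 293. ] [ 0.675 -0.217  0.05 ]
blue 350 [369.597 232.806] ((457.7254333496094, -82.23538208007812), (87.13064575195312, 61.54178237915039), 4.732360363006592)
board 0.64 ((273.4349670410156, 248.0651092529297), (60.14341735839844, 61.102882385253906), 63.610347747802734) [0.414 0.29  0.02 ]
[array([0.599, 0.189]), array([0.758, 0.186]), array([ 0.743, -0.294]), array([ 0.584, -0.284])]
```

View pics/t1.png

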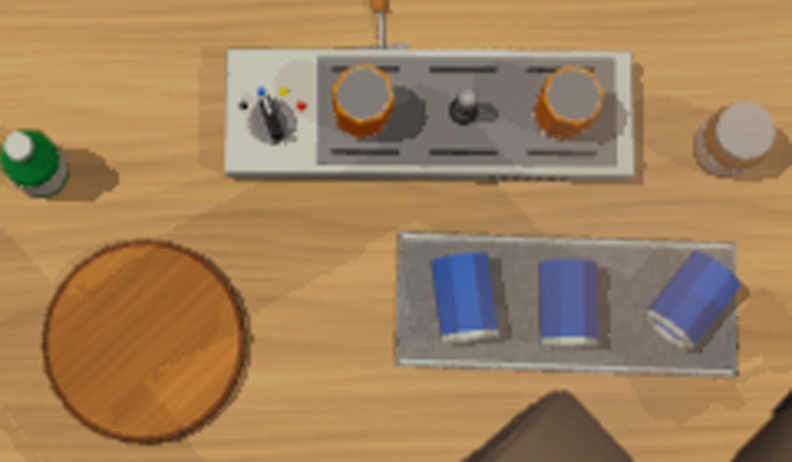

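View pics/s1.png

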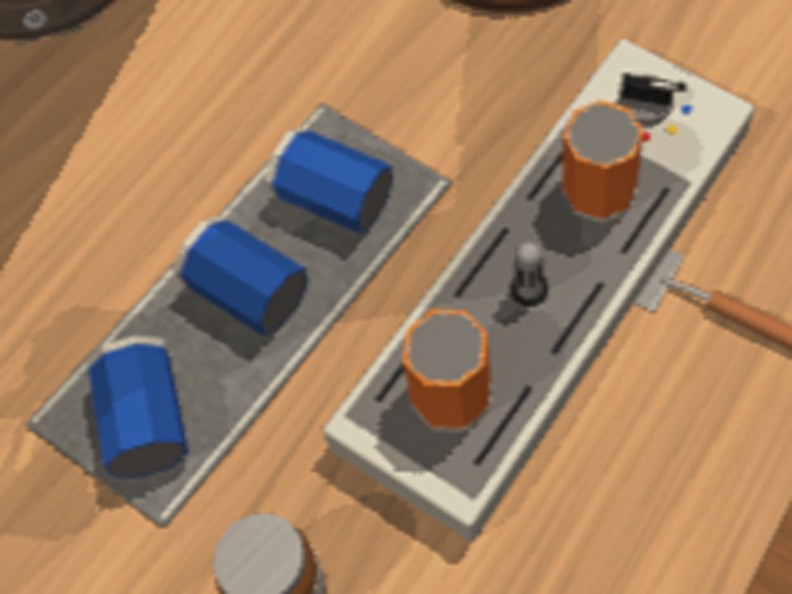

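The selector is on cool (blue dot), with its pointer about 22° left of straight ahead. All the blue mouths face the robot. I'll push the knob's tail end with shut fingers, because a grip would bring the gripper body into the neighbouring tumbler.

Request:
arm_command([
  {"tx": -0.86, "ty": 0.78},
  {"tx": -0.86, "ty": 0.78},
  {"tx": -0.86, "ty": 0.78},
  {"tx": -0.86, "ty": 0.78},
  {"tx": -0.86, "ty": 0.78},
  {"tx": -0.86, "ty": 0.78},
  {"tx": -0.86, "ty": 0.78},
  {"tx": -0.86, "ty": 0.78},
], claw=0)

```text
invalid input
```

Request:
arm_command([
  {"tx": -0.86, "ty": 0.78},
  {"tx": -0.86, "ty": 0.78},
  {"tx": -0.86, "ty": 0.78},
  {"tx": -0.86, "ty": 0.78},
  {"tx": -0.86, "ty": 0.78},
  {"tx": -0.86, "ty": 0.78},
  {"tx": -0.86, "ty": 0.78},
  {"tx": -0.86, "ty": 0.78},
])

```text
invalid input
```

Request:
arm_command([
  {"tx": -0.86, "ty": 0.78, "twist": -0.3},
  {"tx": -0.86, "ty": 0.78, "twist": -0.3},
  {"tx": -0.86, "ty": 0.78, "twist": -0.3},
  {"tx": -0.86, "ty": 0.78, "twist": -0.3},
  {"tx": -0.86, "ty": 0.78, "twist": -0.3},
  {"tx": -0.86, "ty": 0.78, "twist": -0.3},
  {"tx": -0.86, "ty": 0.78, "twist": -0.3},
  {"tx": -0.86, "ty": 0.78, "twist": -0.3},
])

```text
invalid input
```

Request:
arm_command([
  {"tx": -0.86, "ty": 0.78, "tz": 0, "twist": 0},
  {"tx": -0.86, "ty": 0.78, "tz": 0, "twist": 0},
  {"tx": -0.86, "ty": 0.78, "tz": 0, "twist": 0},
  {"tx": -0.86, "ty": 0.78, "tz": 0, "twist": 0},
  {"tx": -0.86, "ty": 0.78, "tz": 0, "twist": 0},
  {"tx": -0.86, "ty": 0.78, "tz": 0, "twist": 0},
  {"tx": -0.86, "ty": 0.78, "tz": 0, "twist": 0},
  {"tx": -0.86, "ty": 0.78, "tz": 0, "twist": 0},
], claw=0, grip_force=20)

```text
t: 1.92
eef_pos: [0.3914, -0.3491, 0.2273]
ee_rot: [-3.141, 0.002, -2.725]
force: [-1.0, -0.5, 0.4]
width: 0.0397
gripper_force: 0.0
```

Request:
arm_command([
  {"tx": -0.86, "ty": 0.78, "tz": 0, "twist": 0},
  {"tx": -0.86, "ty": 0.78, "tz": 0, "twist": 0},
  {"tx": -0.86, "ty": 0.78, "tz": 0, "twist": 0},
  {"tx": -0.86, "ty": 0.78, "tz": 0, "twist": 0},
  {"tx": -0.86, "ty": 0.78, "tz": 0, "twist": 0},
  {"tx": -0.86, "ty": 0.78, "tz": 0, "twist": 0},
  {"tx": -0.86, "ty": 0.78, "tz": 0, "twist": 0},
  {"tx": -0.86, "ty": 0.78, "tz": 0, "twist": 0},
])

```text
t: 2.58
eef_pos: [0.5108, -0.0842, 0.2268]
ee_rot: [-3.141, 0.002, -2.725]
force: [0.8, -0.5, 0.2]
width: 0.0002
gripper_force: 0.0
```

Request:
arm_command([
  {"tx": -0.86, "ty": 0.78, "tz": 0, "twist": -0.3},
  {"tx": -0.86, "ty": 0.78, "tz": 0, "twist": -0.3},
  {"tx": -0.86, "ty": 0.78, "tz": 0, "twist": -0.3},
  {"tx": -0.86, "ty": 0.78, "tz": 0, "twist": -0.3},
  {"tx": -0.86, "ty": 0.78, "tz": 0, "twist": -0.3},
  {"tx": -0.86, "ty": 0.78, "tz": 0, "twist": -0.3},
  {"tx": -0.86, "ty": 0.78, "tz": 0, "twist": -0.3},
  {"tx": -0.86, "ty": 0.78, "tz": 0, "twist": -0.3},
])

```text
t: 3.25
eef_pos: [0.6293, 0.1813, 0.2252]
ee_rot: [-3.141, 0.0, -1.777]
force: [-0.2, -1.2, -0.3]
width: 0.0004
gripper_force: 0.0
```

Request:
arm_command([
  {"tx": 0, "ty": 0, "tz": 0, "twist": -0.066},
  {"tx": 0, "ty": 0, "tz": 0, "twist": -0.066},
  {"tx": 0, "ty": 0, "tz": 0, "twist": -0.066},
  {"tx": 0, "ty": 0, "tz": 0, "twist": -0.066},
  {"tx": 0, "ty": 0, "tz": 0, "twist": -0.066},
  {"tx": 0, "ty": 0, "tz": 0, "twist": -0.066},
  {"tx": 0, "ty": 0, "tz": 0, "twist": -0.066},
  {"tx": 0, "ty": 0, "tz": 0, "twist": -0.066},
])

```text
t: 3.92
eef_pos: [0.6271, 0.1755, 0.2267]
ee_rot: [-3.141, 0.0, -1.581]
force: [-0.3, -0.5, 0.5]
width: 0.0008
gripper_force: 0.0
```

Request:
arm_command([
  {"tx": 0, "ty": 0, "tz": 0.16, "twist": 0},
  {"tx": 0, "ty": 0, "tz": 0.32, "twist": 0},
  {"tx": 0, "ty": 0, "tz": 0.48, "twist": 0},
  {"tx": 0, "ty": 0, "tz": 0.58, "twist": 0},
  {"tx": 0, "ty": 0, "tz": 0.64, "twist": 0},
  {"tx": 0, "ty": 0, "tz": 0.64, "twist": 0},
  {"tx": 0, "ty": 0, "tz": 0.64, "twist": 0},
  {"tx": 0, "ty": 0, "tz": 0.64, "twist": 0},
])

```text
t: 4.58
eef_pos: [0.6281, 0.1761, 0.0681]
ee_rot: [-3.14, 0.001, -1.58]
force: [0.7, 0.4, 0.7]
width: 0.0006
gripper_force: 0.0
```

Request:
arm_command([
  {"tx": 0.05, "ty": 0, "tz": 0, "twist": 0},
  {"tx": 0.09, "ty": 0, "tz": 0, "twist": 0},
  {"tx": 0.12, "ty": 0, "tz": 0, "twist": 0},
  {"tx": 0.14, "ty": 0, "tz": 0, "twist": 0},
  {"tx": 0.16, "ty": 0, "tz": 0, "twist": 0},
  {"tx": 0.18, "ty": 0, "tz": 0, "twist": 0},
  {"tx": 0.18, "ty": 0, "tz": 0, "twist": 0},
  {"tx": 0.18, "ty": 0, "tz": 0, "twist": 0},
])

```text
t: 5.25
eef_pos: [0.6265, 0.1301, 0.0664]
ee_rot: [3.141, -0.0, -1.581]
force: [0.4, -0.0, 0.1]
width: 0.0006
gripper_force: 0.0
```

```bash
python3 - <<'E'
from h import *
f=snap('scene','s2',(270,160,390,250),5)
E
```

```text
(no output)
```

View pics/s2.png

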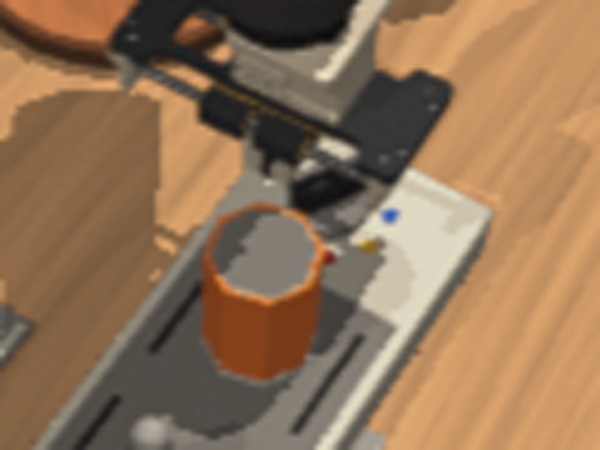

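The bar now reads across the view and the blue dot at (390,215) is uncovered. I'll push 5 mm more, back off and check.

Request:
arm_command([
  {"tx": 0.01, "ty": 0, "tz": 0, "twist": 0},
  {"tx": 0.02, "ty": 0, "tz": 0, "twist": 0},
  {"tx": 0.02, "ty": 0, "tz": 0, "twist": 0},
  {"tx": 0.02, "ty": 0, "tz": 0, "twist": 0},
  {"tx": 0, "ty": 0, "tz": 0, "twist": 0},
  {"tx": -0.1, "ty": 0, "tz": 0, "twist": 0},
  {"tx": -0.15, "ty": 0, "tz": 0, "twist": 0},
  {"tx": -0.18, "ty": 0, "tz": 0, "twist": 0},
])

```text
t: 5.97
eef_pos: [0.6273, 0.1776, 0.0666]
ee_rot: [-3.141, 0.0, -1.579]
force: [-0.2, -0.0, 0.1]
width: 0.0004
gripper_force: 0.0
```

Request:
arm_command([
  {"tx": 0, "ty": 0, "tz": -0.16, "twist": 0},
  {"tx": 0, "ty": 0, "tz": -0.32, "twist": 0},
  {"tx": 0, "ty": 0.16, "tz": -0.48, "twist": 0},
  {"tx": 0, "ty": 0.32, "tz": -0.64, "twist": 0},
  {"tx": 0, "ty": 0.48, "tz": -0.7, "twist": 0},
  {"tx": 0, "ty": 0.64, "tz": -0.7, "twist": 0},
  {"tx": 0, "ty": 0.64, "tz": -0.7, "twist": 0},
  {"tx": 0, "ty": 0.64, "tz": -0.7, "twist": 0},
], claw=1)

```text
t: 6.63
eef_pos: [0.4638, 0.1771, 0.2441]
ee_rot: [-3.139, 0.003, -1.578]
force: [0.3, -0.2, -1.0]
width: 0.0479
gripper_force: 0.0
```

```bash
python3 - <<'E'
from h import *
f=snap('top','t2',(290,150,430,210),5.5)
for r in regions_of('dry1','top')[:3]: print(r['score'],r['rect'])
h=cv2.cvtColor(f,cv2.COLOR_RGB2HSV)
E
```

```text
0.65 [332.4, 161.6, 349.0, 187.1]
0.64 [389.9, 163.0, 414.9, 186.5]
```

View pics/t2.png

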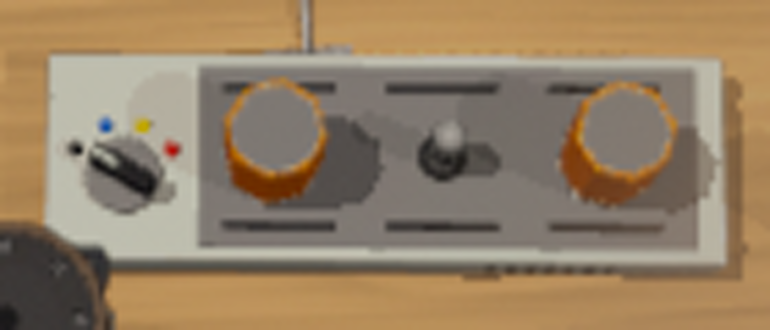

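The selector is now on the black dot (75,149), so it is Off. Orange feet are at crop positions (275,128) and (627,130).

```bash
python3 - <<'E'
from h import *
np.set_printoptions(precision=4,suppress=True)
c=lambda x,y:(290+x/5.5-.4,150+y/5.5-.4)
for n,p,z in [('L',(275,128),.146),('R',(627,130),.146),('knob',(124,175),.06),('pegtop',(450,134),.122),('peg base',(442,160),.05)]+[('c',q,.05) for q in((50,55),(720,62),(48,262),(723,264))]: print(n,ray('top',c(*p),z))
E
```

```text
L [0.6751 0.0284 0.146 ]
R [ 0.6665 -0.208   0.146 ]
knob [0.6641 0.1329 0.06  ]
pegtop [ 0.6728 -0.0914  0.122 ]
peg base [ 0.6703 -0.0917  0.05  ]
c [0.7552 0.1836 0.05  ]
c [ 0.7354 -0.2918  0.05  ]
c [0.6054 0.1881 0.05  ]
c [ 0.5899 -0.285   0.05  ]
```

Request:
arm_command([
  {"tx": 0.07, "ty": -0.1, "tz": 0, "twist": 0},
  {"tx": 0.15, "ty": -0.21, "tz": 0, "twist": 0},
  {"tx": 0.24, "ty": -0.34, "tz": 0, "twist": 0},
  {"tx": 0.33, "ty": -0.47, "tz": 0, "twist": 0},
  {"tx": 0.42, "ty": -0.6, "tz": 0, "twist": 0},
  {"tx": 0.51, "ty": -0.72, "tz": 0, "twist": 0},
  {"tx": 0.6, "ty": -0.845, "tz": 0, "twist": 0},
  {"tx": 0.6, "ty": -0.845, "tz": 0, "twist": 0},
], claw=1, grip_force=25)

```text
t: 7.4
eef_pos: [0.6814, 0.0206, 0.2377]
ee_rot: [3.138, -0.003, -1.584]
force: [-0.5, 1.1, -0.5]
width: 0.0873
gripper_force: 0.0
```

Request:
arm_command([
  {"tx": 0, "ty": 0, "tz": 0.1, "twist": 0},
  {"tx": 0, "ty": 0, "tz": 0.2, "twist": 0},
  {"tx": 0, "ty": 0, "tz": 0.3, "twist": 0},
  {"tx": 0, "ty": 0, "tz": 0.4, "twist": 0},
  {"tx": 0, "ty": 0, "tz": 0.48, "twist": 0},
  {"tx": 0, "ty": 0, "tz": 0.54, "twist": 0},
  {"tx": 0, "ty": 0, "tz": 0.54, "twist": 0},
  {"tx": 0, "ty": 0, "tz": 0.54, "twist": 0},
])

```text
t: 8.07
eef_pos: [0.6769, 0.0246, 0.1047]
ee_rot: [3.138, -0.001, -1.58]
force: [1.1, 0.1, 0.3]
width: 0.0876
gripper_force: 0.0
```

Request:
arm_command([
  {"tx": 0, "ty": 0, "tz": 0, "twist": 0},
  {"tx": 0, "ty": 0, "tz": 0, "twist": 0},
  {"tx": 0, "ty": 0, "tz": 0, "twist": 0},
  {"tx": 0, "ty": 0, "tz": 0, "twist": 0},
  {"tx": 0, "ty": 0, "tz": 0, "twist": 0},
  {"tx": 0, "ty": 0, "tz": 0, "twist": 0},
  {"tx": 0, "ty": 0, "tz": 0, "twist": 0},
  {"tx": 0, "ty": 0, "tz": 0, "twist": 0},
], claw=0)

```text
t: 8.73
eef_pos: [0.6771, 0.0253, 0.1076]
ee_rot: [-3.141, 0.0, -1.58]
force: [-2.4, 0.6, 6.0]
width: 0.0671
gripper_force: 25.0
```

Request:
arm_command([
  {"tx": 0, "ty": 0, "tz": -0.06, "twist": 0},
  {"tx": 0, "ty": 0, "tz": -0.14, "twist": 0},
  {"tx": 0, "ty": 0, "tz": -0.24, "twist": 0},
  {"tx": 0, "ty": 0, "tz": -0.34, "twist": 0},
  {"tx": 0, "ty": 0, "tz": -0.42, "twist": 0},
  {"tx": 0, "ty": 0, "tz": -0.48, "twist": 0},
  {"tx": 0, "ty": 0, "tz": -0.48, "twist": 0},
  {"tx": 0, "ty": 0, "tz": -0.48, "twist": 0},
])

```text
t: 9.4
eef_pos: [0.6772, 0.0255, 0.2271]
ee_rot: [-3.14, 0.001, -1.58]
force: [0.4, 0.2, -1.9]
width: 0.0673
gripper_force: 25.0
```

Request:
arm_command([
  {"tx": -0.06, "ty": 0.05, "tz": 0, "twist": 0},
  {"tx": -0.14, "ty": 0.11, "tz": 0, "twist": 0},
  {"tx": -0.23, "ty": 0.18, "tz": 0, "twist": 0},
  {"tx": -0.33, "ty": 0.26, "tz": 0, "twist": 0},
  {"tx": -0.43, "ty": 0.34, "tz": 0, "twist": 0},
  {"tx": -0.52, "ty": 0.41, "tz": 0, "twist": 0},
  {"tx": -0.59, "ty": 0.47, "tz": 0, "twist": 0},
  {"tx": -0.63, "ty": 0.5, "tz": 0, "twist": 0},
])

```text
t: 10.07
eef_pos: [0.5511, 0.1852, 0.2251]
ee_rot: [3.139, -0.001, -1.579]
force: [0.6, -0.3, -1.8]
width: 0.0677
gripper_force: 2.5
```

Request:
arm_command([
  {"tx": -0.06, "ty": 0.05, "tz": 0, "twist": 0},
  {"tx": -0.14, "ty": 0.11, "tz": 0, "twist": 0},
  {"tx": -0.23, "ty": 0.18, "tz": 0, "twist": 0},
  {"tx": -0.33, "ty": 0.26, "tz": 0, "twist": 0},
  {"tx": -0.43, "ty": 0.34, "tz": 0, "twist": 0},
  {"tx": -0.52, "ty": 0.41, "tz": 0, "twist": 0},
  {"tx": -0.59, "ty": 0.46, "tz": 0, "twist": 0},
  {"tx": -0.63, "ty": 0.49, "tz": 0, "twist": 0},
])

```text
t: 10.73
eef_pos: [0.431, 0.3437, 0.2255]
ee_rot: [3.141, -0.001, -1.579]
force: [0.1, -0.2, -0.7]
width: 0.0672
gripper_force: 25.0
```

The grip slackened on the way, so I'll check the hold with a picture.

```bash
python3 - <<'E'
from h import *
f=snap('scene','s3',(200,20,400,200),4)
E
```

```text
(no output)
```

View pics/s3.png

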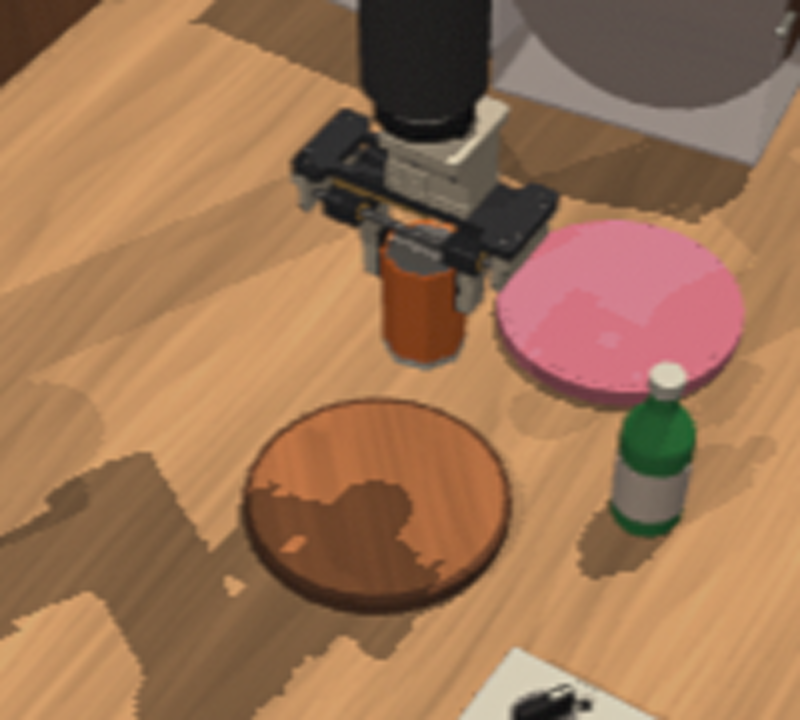

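The tumbler is still held upright at (425,295) with its rim down. Lowering it onto the board.

Request:
arm_command([
  {"tx": 0, "ty": 0, "tz": 0.1, "twist": 0},
  {"tx": 0, "ty": 0, "tz": 0.22, "twist": 0},
  {"tx": 0, "ty": 0, "tz": 0.34, "twist": 0},
  {"tx": 0, "ty": 0, "tz": 0.44, "twist": 0},
  {"tx": 0, "ty": 0, "tz": 0.51, "twist": 0},
  {"tx": 0, "ty": 0, "tz": 0.56, "twist": 0},
  {"tx": 0, "ty": 0, "tz": 0.58, "twist": 0},
  {"tx": 0, "ty": 0, "tz": 0.59, "twist": 0},
])

```text
t: 11.45
eef_pos: [0.4323, 0.3413, 0.0777]
ee_rot: [3.14, -0.002, -1.581]
force: [-5.6, -2.7, 9.9]
width: 0.0672
gripper_force: 25.0
```

Request:
arm_command([
  {"tx": 0, "ty": 0, "tz": 0, "twist": 0},
  {"tx": 0, "ty": 0, "tz": 0, "twist": 0},
  {"tx": 0, "ty": 0, "tz": 0, "twist": 0},
  {"tx": 0, "ty": 0, "tz": 0, "twist": 0},
  {"tx": 0, "ty": 0, "tz": 0, "twist": 0},
  {"tx": 0, "ty": 0, "tz": 0, "twist": 0},
  {"tx": 0, "ty": 0, "tz": 0, "twist": 0},
  {"tx": 0, "ty": 0, "tz": 0, "twist": 0},
], claw=1)

```text
t: 12.12
eef_pos: [0.4324, 0.3426, 0.0792]
ee_rot: [-3.141, 0.0, -1.58]
force: [-0.7, 0.0, -0.0]
width: 0.088
gripper_force: 0.0
```

Request:
arm_command([
  {"tx": 0, "ty": 0, "tz": -0.06, "twist": 0},
  {"tx": 0, "ty": 0, "tz": -0.16, "twist": 0},
  {"tx": 0, "ty": 0, "tz": -0.28, "twist": 0},
  {"tx": 0, "ty": 0, "tz": -0.4, "twist": 0},
  {"tx": 0, "ty": 0, "tz": -0.5, "twist": 0},
  {"tx": 0, "ty": 0, "tz": -0.56, "twist": 0},
  {"tx": 0, "ty": 0, "tz": -0.56, "twist": 0},
  {"tx": 0, "ty": 0, "tz": -0.56, "twist": 0},
])

```text
t: 12.78
eef_pos: [0.4325, 0.3428, 0.2199]
ee_rot: [-3.141, 0.002, -1.58]
force: [-0.4, -0.6, -0.8]
width: 0.0876
gripper_force: 0.0
```

Request:
arm_command([
  {"tx": 0.09, "ty": -0.04, "tz": 0, "twist": 0},
  {"tx": 0.2, "ty": -0.087, "tz": 0, "twist": 0},
  {"tx": 0.33, "ty": -0.143, "tz": 0, "twist": 0},
  {"tx": 0.46, "ty": -0.2, "tz": 0, "twist": 0},
  {"tx": 0.58, "ty": -0.252, "tz": 0, "twist": 0},
  {"tx": 0.67, "ty": -0.29, "tz": 0, "twist": 0},
  {"tx": 0.735, "ty": -0.319, "tz": 0, "twist": 0},
  {"tx": 0.735, "ty": -0.319, "tz": 0, "twist": 0},
])

```text
t: 13.45
eef_pos: [0.5105, 0.1551, 0.2175]
ee_rot: [3.139, -0.002, -1.583]
force: [0.8, 0.6, -0.6]
width: 0.0877
gripper_force: 0.0
```

Request:
arm_command([
  {"tx": 0.09, "ty": -0.04, "tz": 0, "twist": 0},
  {"tx": 0.2, "ty": -0.087, "tz": 0, "twist": 0},
  {"tx": 0.33, "ty": -0.143, "tz": 0, "twist": 0},
  {"tx": 0.46, "ty": -0.2, "tz": 0, "twist": 0},
  {"tx": 0.58, "ty": -0.252, "tz": 0, "twist": 0},
  {"tx": 0.67, "ty": -0.29, "tz": 0, "twist": 0},
  {"tx": 0.735, "ty": -0.319, "tz": 0, "twist": 0},
  {"tx": 0.735, "ty": -0.319, "tz": 0, "twist": 0},
])

```text
t: 14.12
eef_pos: [0.5887, -0.0289, 0.2172]
ee_rot: [3.139, -0.001, -1.583]
force: [0.0, 1.0, -0.5]
width: 0.0874
gripper_force: 0.0
```

Request:
arm_command([
  {"tx": 0.09, "ty": -0.04, "tz": 0, "twist": 0},
  {"tx": 0.2, "ty": -0.087, "tz": 0, "twist": 0},
  {"tx": 0.33, "ty": -0.143, "tz": 0, "twist": 0},
  {"tx": 0.46, "ty": -0.2, "tz": 0, "twist": 0},
  {"tx": 0.58, "ty": -0.252, "tz": 0, "twist": 0},
  {"tx": 0.67, "ty": -0.29, "tz": 0, "twist": 0},
  {"tx": 0.735, "ty": -0.319, "tz": 0, "twist": 0},
  {"tx": 0.735, "ty": -0.319, "tz": 0, "twist": 0},
])

```text
t: 14.78
eef_pos: [0.6667, -0.213, 0.2166]
ee_rot: [3.139, -0.0, -1.582]
force: [-0.2, 2.0, -0.3]
width: 0.0882
gripper_force: 0.0
```

Request:
arm_command([
  {"tx": 0, "ty": 0, "tz": 0.08, "twist": 0},
  {"tx": 0, "ty": 0, "tz": 0.18, "twist": 0},
  {"tx": 0, "ty": 0, "tz": 0.28, "twist": 0},
  {"tx": 0, "ty": 0, "tz": 0.36, "twist": 0},
  {"tx": 0, "ty": 0, "tz": 0.42, "twist": 0},
  {"tx": 0, "ty": 0, "tz": 0.445, "twist": 0},
  {"tx": 0, "ty": 0, "tz": 0.445, "twist": 0},
  {"tx": 0, "ty": 0, "tz": 0.445, "twist": 0},
])

```text
t: 15.45
eef_pos: [0.6666, -0.2103, 0.1079]
ee_rot: [3.141, -0.0, -1.579]
force: [0.6, -0.3, 0.1]
width: 0.0878
gripper_force: 0.0
```

Request:
arm_command([
  {"tx": 0, "ty": 0, "tz": 0, "twist": 0},
  {"tx": 0, "ty": 0, "tz": 0, "twist": 0},
  {"tx": 0, "ty": 0, "tz": 0, "twist": 0},
  {"tx": 0, "ty": 0, "tz": 0, "twist": 0},
  {"tx": 0, "ty": 0, "tz": 0, "twist": 0},
  {"tx": 0, "ty": 0, "tz": 0, "twist": 0},
  {"tx": 0, "ty": 0, "tz": 0, "twist": 0},
  {"tx": 0, "ty": 0, "tz": 0, "twist": 0},
], claw=0)

```text
t: 16.12
eef_pos: [0.6668, -0.211, 0.1088]
ee_rot: [-3.141, -0.0, -1.58]
force: [-2.7, 1.7, 5.8]
width: 0.068
gripper_force: 25.0
```

Request:
arm_command([
  {"tx": 0, "ty": 0, "tz": -0.06, "twist": 0},
  {"tx": 0, "ty": 0, "tz": -0.14, "twist": 0},
  {"tx": 0, "ty": 0, "tz": -0.24, "twist": 0},
  {"tx": 0, "ty": 0, "tz": -0.34, "twist": 0},
  {"tx": 0, "ty": 0, "tz": -0.42, "twist": 0},
  {"tx": 0, "ty": 0, "tz": -0.48, "twist": 0},
  {"tx": 0, "ty": 0, "tz": -0.48, "twist": 0},
  {"tx": 0, "ty": 0, "tz": -0.48, "twist": 0},
])

```text
t: 16.78
eef_pos: [0.6667, -0.2108, 0.2281]
ee_rot: [-3.14, 0.0, -1.58]
force: [-0.8, 0.6, -2.0]
width: 0.0677
gripper_force: 25.0
```

Request:
arm_command([
  {"tx": -0.1, "ty": 0.054, "tz": 0, "twist": 0},
  {"tx": -0.22, "ty": 0.12, "tz": 0, "twist": 0},
  {"tx": -0.36, "ty": 0.195, "tz": 0, "twist": 0},
  {"tx": -0.51, "ty": 0.276, "tz": 0, "twist": 0},
  {"tx": -0.65, "ty": 0.351, "tz": 0, "twist": 0},
  {"tx": -0.77, "ty": 0.416, "tz": 0, "twist": 0},
  {"tx": -0.85, "ty": 0.46, "tz": 0, "twist": 0},
  {"tx": -0.892, "ty": 0.482, "tz": 0, "twist": 0},
])

```text
t: 17.45
eef_pos: [0.546, 0.0152, 0.2266]
ee_rot: [3.14, 0.0, -1.578]
force: [0.3, 0.1, -1.8]
width: 0.0677
gripper_force: 25.0
```

Request:
arm_command([
  {"tx": -0.1, "ty": 0.054, "tz": 0, "twist": 0},
  {"tx": -0.22, "ty": 0.12, "tz": 0, "twist": 0},
  {"tx": -0.36, "ty": 0.195, "tz": 0, "twist": 0},
  {"tx": -0.51, "ty": 0.276, "tz": 0, "twist": 0},
  {"tx": -0.65, "ty": 0.351, "tz": 0, "twist": 0},
  {"tx": -0.77, "ty": 0.416, "tz": 0, "twist": 0},
  {"tx": -0.85, "ty": 0.46, "tz": 0, "twist": 0},
  {"tx": -0.892, "ty": 0.482, "tz": 0, "twist": 0},
])

```text
t: 18.12
eef_pos: [0.4282, 0.2389, 0.2268]
ee_rot: [3.14, -0.001, -1.578]
force: [0.0, 0.2, -1.3]
width: 0.0681
gripper_force: 25.0
```

Request:
arm_command([
  {"tx": 0, "ty": 0, "tz": 0.1, "twist": 0},
  {"tx": 0, "ty": 0, "tz": 0.22, "twist": 0},
  {"tx": 0, "ty": 0, "tz": 0.34, "twist": 0},
  {"tx": 0, "ty": 0, "tz": 0.44, "twist": 0},
  {"tx": 0, "ty": 0, "tz": 0.52, "twist": 0},
  {"tx": 0, "ty": 0, "tz": 0.57, "twist": 0},
  {"tx": 0, "ty": 0, "tz": 0.59, "twist": 0},
  {"tx": 0, "ty": 0, "tz": 0.595, "twist": 0},
])

```text
t: 18.78
eef_pos: [0.4284, 0.2352, 0.0782]
ee_rot: [3.138, -0.004, -1.581]
force: [-9.4, -4.8, 15.6]
width: 0.0678
gripper_force: 25.0
```

Request:
arm_command([
  {"tx": 0, "ty": 0, "tz": 0, "twist": 0},
  {"tx": 0, "ty": 0, "tz": 0, "twist": 0},
  {"tx": 0, "ty": 0, "tz": 0, "twist": 0},
  {"tx": 0, "ty": 0, "tz": 0, "twist": 0},
  {"tx": 0, "ty": 0, "tz": 0, "twist": 0},
  {"tx": 0, "ty": 0, "tz": 0, "twist": 0},
  {"tx": 0, "ty": 0, "tz": 0, "twist": 0},
  {"tx": 0, "ty": 0, "tz": 0, "twist": 0},
], claw=1)

```text
t: 19.45
eef_pos: [0.4297, 0.2373, 0.0791]
ee_rot: [-3.141, 0.0, -1.58]
force: [0.5, -0.2, 0.2]
width: 0.0876
gripper_force: 0.0
```

Request:
arm_command([
  {"tx": 0, "ty": 0, "tz": -0.06, "twist": 0},
  {"tx": 0, "ty": 0, "tz": -0.16, "twist": 0},
  {"tx": 0, "ty": 0, "tz": -0.28, "twist": 0},
  {"tx": 0, "ty": 0, "tz": -0.4, "twist": 0},
  {"tx": 0, "ty": 0, "tz": -0.5, "twist": 0},
  {"tx": 0, "ty": 0, "tz": -0.56, "twist": 0},
  {"tx": 0, "ty": 0, "tz": -0.56, "twist": 0},
  {"tx": 0, "ty": 0, "tz": -0.56, "twist": 0},
])

```text
t: 20.12
eef_pos: [0.4298, 0.2376, 0.2198]
ee_rot: [-3.14, 0.002, -1.58]
force: [-0.8, 0.2, -0.5]
width: 0.0873
gripper_force: 0.0
```

```bash
python3 - <<'E'
from h import *
np.set_printoptions(precision=4,suppress=True)
f=snap('top','t3',(230,200,470,280),3.3);snap('scene','s4')
for cam in('top','scene'):
  for q in('wet1','wet1_mouth'):
    for r in spot_point(q,cam)[:4]: print(cam,q,round(r['score'],2),ray(cam,r['uv'],.038))
for r in regions_of('wet1','top')[:4]:
    P=np.array([ray('top',(x,y),.06)[:2]*1000 for y,x in zip(*np.where(r['region']))],np.float32);print(r['score'],cv2.minAreaRect(P))
E
```

```text
top wet1 0.83 [ 0.4605 -0.0932  0.038 ]
top wet1 0.81 [ 0.4475 -0.3467  0.038 ]
top wet1 0.79 [ 0.4492 -0.206   0.038 ]
top wet1 0.56 [0.4332 0.2418 0.038 ]
top wet1_mouth 0.84 [ 0.4062 -0.3032  0.038 ]
scene wet1 0.91 [ 0.4352 -0.3496  0.038 ]
scene wet1 0.76 [ 0.4541 -0.2048  0.038 ]
scene wet1 0.62 [0.6476 0.1462 0.038 ]
scene wet1 0.56 [ 0.4473 -0.0931  0.038 ]
scene wet1_mouth 0.93 [ 0.4071 -0.3189  0.038 ]
0.9 ((442.7143859863281, -198.30673217773438), (68.11451721191406, 99.55868530273438), 86.71151733398438)
0.9 ((451.474853515625, -81.59986877441406), (100.36607360839844, 65.76812744140625), 5.417318820953369)
0.69 ((441.078857421875, -342.81475830078125), (68.85743713378906, 109.1418685913086), 47.56814193725586)
```

View pics/t3.png

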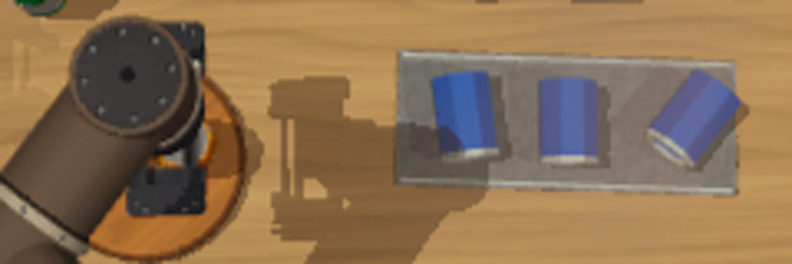

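```bash
python3 - <<'E'
from h import *
print(np.round(get_state()['q'],2))
E
```

```text
[ 0.91  0.06 -0.39 -0.   -1.12 -0.92]
```

Request:
arm_command([
  {"tx": 0.08, "ty": -0.02, "tz": 0, "twist": 0},
  {"tx": 0.19, "ty": -0.04, "tz": 0, "twist": 0},
  {"tx": 0.32, "ty": -0.06, "tz": 0, "twist": 0},
  {"tx": 0.47, "ty": -0.09, "tz": 0, "twist": 0},
  {"tx": 0.62, "ty": -0.12, "tz": 0, "twist": 0},
  {"tx": 0.77, "ty": -0.15, "tz": 0, "twist": 0},
  {"tx": 0.9, "ty": -0.17, "tz": 0, "twist": 0},
  {"tx": 1.0, "ty": -0.19, "tz": 0, "twist": 0},
])

```text
t: 21.13
eef_pos: [0.4745, -0.0155, 0.2188]
ee_rot: [3.141, -0.0, -1.581]
force: [0.3, 0.8, -0.6]
width: 0.0879
gripper_force: 0.0
```

Request:
arm_command([
  {"tx": 0.04, "ty": -0.01, "tz": 0, "twist": -0.035},
  {"tx": 0.08, "ty": -0.02, "tz": 0, "twist": -0.07},
  {"tx": 0.12, "ty": -0.03, "tz": 0, "twist": -0.105},
  {"tx": 0.16, "ty": -0.04, "tz": 0, "twist": -0.14},
  {"tx": 0.2, "ty": -0.05, "tz": 0, "twist": -0.175},
  {"tx": 0.24, "ty": -0.05, "tz": 0, "twist": -0.21},
  {"tx": 0.268, "ty": -0.05, "tz": 0, "twist": -0.245},
  {"tx": 0.268, "ty": -0.05, "tz": 0, "twist": -0.28},
])

```text
t: 21.8
eef_pos: [0.4865, -0.0813, 0.2185]
ee_rot: [3.141, 0.001, -0.696]
force: [-0.3, 0.1, -0.5]
width: 0.0875
gripper_force: 0.0
```

Request:
arm_command([
  {"tx": 0, "ty": 0, "tz": 0, "twist": -0.035},
  {"tx": 0, "ty": 0, "tz": 0, "twist": -0.07},
  {"tx": 0, "ty": 0, "tz": 0, "twist": -0.105},
  {"tx": 0, "ty": 0, "tz": 0, "twist": -0.14},
  {"tx": 0, "ty": 0, "tz": 0, "twist": -0.175},
  {"tx": 0, "ty": 0, "tz": 0, "twist": -0.21},
  {"tx": 0, "ty": 0, "tz": 0, "twist": -0.24},
  {"tx": 0, "ty": 0, "tz": 0, "twist": -0.256},
])

```text
t: 22.47
eef_pos: [0.4866, -0.0803, 0.2186]
ee_rot: [3.142, 0.001, 0.109]
force: [-0.4, -0.7, 0.6]
width: 0.0879
gripper_force: 0.0
```

Request:
arm_command([
  {"tx": 0, "ty": 0, "tz": 0.14, "twist": 0},
  {"tx": 0, "ty": 0, "tz": 0.29, "twist": 0},
  {"tx": 0, "ty": 0, "tz": 0.44, "twist": 0},
  {"tx": 0, "ty": 0, "tz": 0.57, "twist": 0},
  {"tx": 0, "ty": 0, "tz": 0.68, "twist": 0},
  {"tx": 0, "ty": 0, "tz": 0.76, "twist": 0},
  {"tx": 0, "ty": 0, "tz": 0.798, "twist": 0},
  {"tx": 0, "ty": 0, "tz": 0.798, "twist": 0},
])

```text
t: 23.13
eef_pos: [0.4852, -0.0806, 0.0174]
ee_rot: [3.141, 0.005, 0.104]
force: [0.2, -0.4, 0.7]
width: 0.0877
gripper_force: 0.0
```

Request:
arm_command([
  {"tx": 0, "ty": 0, "tz": 0, "twist": 0},
  {"tx": 0, "ty": 0, "tz": 0, "twist": 0},
  {"tx": 0, "ty": 0, "tz": 0, "twist": 0},
  {"tx": 0, "ty": 0, "tz": 0, "twist": 0},
  {"tx": 0, "ty": 0, "tz": 0, "twist": 0},
  {"tx": 0, "ty": 0, "tz": 0, "twist": 0},
  {"tx": 0, "ty": 0, "tz": 0, "twist": 0},
  {"tx": 0, "ty": 0, "tz": 0, "twist": 0},
], claw=0, grip_force=4)

```text
t: 23.8
eef_pos: [0.4877, -0.0801, 0.0207]
ee_rot: [3.142, -0.002, 0.104]
force: [-0.9, 0.6, 6.8]
width: 0.0642
gripper_force: 4.0
```

Request:
arm_command([
  {"tx": 0, "ty": 0, "tz": -0.05, "twist": 0},
  {"tx": 0, "ty": 0, "tz": -0.11, "twist": 0},
  {"tx": 0, "ty": 0, "tz": -0.18, "twist": 0},
  {"tx": 0, "ty": 0, "tz": -0.26, "twist": 0},
  {"tx": 0, "ty": 0, "tz": -0.34, "twist": 0},
  {"tx": 0, "ty": 0, "tz": -0.42, "twist": 0},
  {"tx": 0, "ty": 0, "tz": -0.49, "twist": 0},
  {"tx": 0, "ty": 0, "tz": -0.54, "twist": 0},
])

```text
t: 24.47
eef_pos: [0.4871, -0.0802, 0.1566]
ee_rot: [-3.141, -0.002, 0.104]
force: [0.2, 0.9, -0.2]
width: 0.0641
gripper_force: 4.0
```

```bash
python3 - <<'E'
from h import *
snap('scene','s5',(130,130,330,290),4)
E
```

```text
(no output)
```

View pics/s5.png

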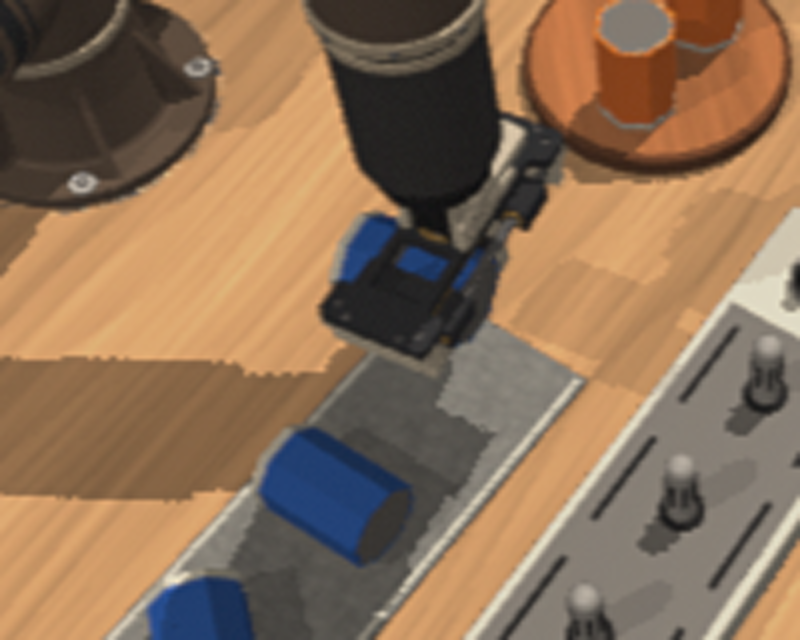

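The blue tumbler stays horizontal in the grip, and both orange ones stand on the board (635,70) and (705,20). To turn it mouth down I'll push its lower rim against the far side of the left peg so it pivots over the peg top, then lower it.

Request:
arm_command([
  {"tx": 0.04, "ty": -0.01, "tz": -0.04, "twist": 0},
  {"tx": 0.1, "ty": -0.024, "tz": -0.08, "twist": 0},
  {"tx": 0.18, "ty": -0.043, "tz": -0.12, "twist": 0},
  {"tx": 0.28, "ty": -0.067, "tz": -0.12, "twist": 0},
  {"tx": 0.38, "ty": -0.09, "tz": -0.12, "twist": 0},
  {"tx": 0.48, "ty": -0.114, "tz": -0.12, "twist": 0},
  {"tx": 0.56, "ty": -0.133, "tz": -0.12, "twist": 0},
  {"tx": 0.604, "ty": -0.144, "tz": -0.12, "twist": 0},
])

```text
t: 25.18
eef_pos: [0.6347, -0.028, 0.1835]
ee_rot: [-3.142, 0.001, 0.104]
force: [0.4, -0.5, -1.8]
width: 0.0638
gripper_force: 4.0
```

Request:
arm_command([
  {"tx": 0.04, "ty": -0.01, "tz": 0, "twist": 0.005},
  {"tx": 0.1, "ty": -0.024, "tz": 0, "twist": 0.012},
  {"tx": 0.18, "ty": -0.043, "tz": 0, "twist": 0.018},
  {"tx": 0.28, "ty": -0.067, "tz": 0, "twist": 0.024},
  {"tx": 0.38, "ty": -0.09, "tz": 0, "twist": 0.03},
  {"tx": 0.48, "ty": -0.114, "tz": 0, "twist": 0.036},
  {"tx": 0.56, "ty": -0.133, "tz": 0, "twist": 0.042},
  {"tx": 0.604, "ty": -0.144, "tz": 0, "twist": 0.045},
])

```text
t: 25.85
eef_pos: [0.7807, 0.0233, 0.1834]
ee_rot: [3.141, 0.001, -0.039]
force: [-0.2, -0.1, -1.8]
width: 0.0638
gripper_force: 4.0
```

Request:
arm_command([
  {"tx": 0, "ty": 0, "tz": 0.02, "twist": 0},
  {"tx": 0, "ty": 0, "tz": 0.05, "twist": 0},
  {"tx": 0, "ty": 0, "tz": 0.09, "twist": 0},
  {"tx": 0, "ty": 0, "tz": 0.14, "twist": 0},
  {"tx": 0, "ty": 0, "tz": 0.19, "twist": 0},
  {"tx": 0, "ty": 0, "tz": 0.24, "twist": 0},
  {"tx": 0, "ty": 0, "tz": 0.268, "twist": 0},
  {"tx": 0, "ty": 0, "tz": 0.268, "twist": 0},
])

```text
t: 26.52
eef_pos: [0.7781, 0.0224, 0.1145]
ee_rot: [3.141, 0.004, -0.038]
force: [-0.6, -0.4, -1.7]
width: 0.0642
gripper_force: 4.0
```

Request:
arm_command([
  {"tx": -0.05, "ty": 0.002, "tz": 0, "twist": 0},
  {"tx": -0.08, "ty": 0.003, "tz": -0.045, "twist": 0},
  {"tx": -0.11, "ty": 0.004, "tz": -0.09, "twist": 0},
  {"tx": -0.135, "ty": 0.005, "tz": -0.12, "twist": 0},
  {"tx": -0.16, "ty": 0.006, "tz": -0.143, "twist": 0},
  {"tx": -0.185, "ty": 0.007, "tz": -0.162, "twist": 0},
  {"tx": -0.21, "ty": 0.008, "tz": -0.18, "twist": 0},
  {"tx": -0.235, "ty": 0.009, "tz": -0.192, "twist": 0},
])

```text
t: 27.18
eef_pos: [0.7204, 0.0227, 0.1665]
ee_rot: [-3.141, -0.001, -0.037]
force: [1.1, 1.1, -0.6]
width: 0.0637
gripper_force: 4.0
```

```bash
python3 - <<'E'
from h import *
snap('scene','s6',(230,140,390,270),5)
E
```

```text
(no output)
```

View pics/s6.png

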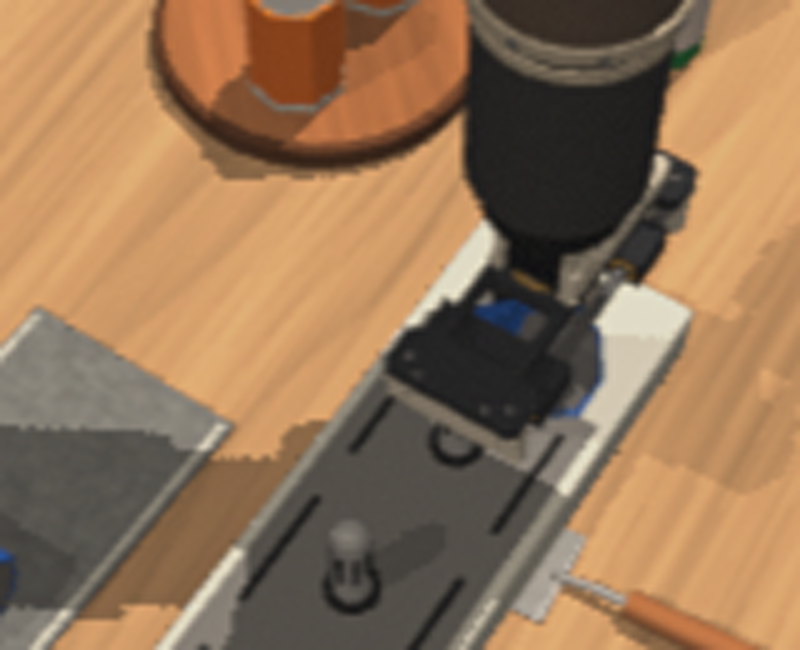

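The foot is now seen tilting up at (590,365) and the rim sits against the left peg, so the pivot works. Continuing.

Request:
arm_command([
  {"tx": -0.035, "ty": 0.001, "tz": -0.012, "twist": 0},
  {"tx": -0.07, "ty": 0.003, "tz": -0.02, "twist": 0},
  {"tx": -0.105, "ty": 0.004, "tz": -0.026, "twist": 0},
  {"tx": -0.14, "ty": 0.005, "tz": -0.028, "twist": 0},
  {"tx": -0.18, "ty": 0.007, "tz": -0.026, "twist": 0},
  {"tx": -0.215, "ty": 0.008, "tz": -0.02, "twist": 0},
  {"tx": -0.25, "ty": 0.009, "tz": -0.012, "twist": 0},
  {"tx": -0.27, "ty": 0.01, "tz": -0.004, "twist": 0},
])

```text
t: 27.9
eef_pos: [0.652, 0.0227, 0.1664]
ee_rot: [-3.141, 0.0, -0.037]
force: [0.6, 1.0, -1.3]
width: 0.0643
gripper_force: 4.0
```

```bash
python3 - <<'E'
from h import *
snap('scene','s7',(230,140,390,270),5)
E
```

```text
(no output)
```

View pics/s7.png

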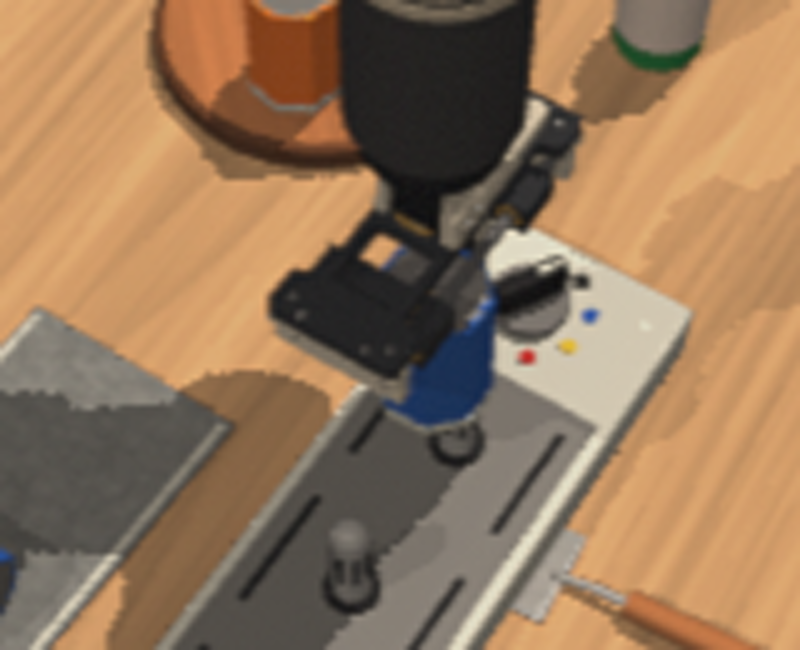

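The tumbler is nearly upright over the left peg, its rim at (430,420). Now centre, lower, press lightly, release and rise.

Request:
arm_command([
  {"tx": 0.04, "ty": 0, "tz": 0.02, "twist": 0},
  {"tx": 0.07, "ty": 0, "tz": 0.06, "twist": 0},
  {"tx": 0.07, "ty": 0, "tz": 0.1, "twist": 0},
  {"tx": 0.07, "ty": 0, "tz": 0.14, "twist": 0},
  {"tx": 0.07, "ty": 0, "tz": 0.17, "twist": 0},
  {"tx": 0.07, "ty": 0, "tz": 0.2, "twist": 0},
  {"tx": 0.07, "ty": 0, "tz": 0.22, "twist": 0},
  {"tx": 0.07, "ty": 0, "tz": 0.228, "twist": 0},
])

```text
t: 28.62
eef_pos: [0.6718, 0.0218, 0.1097]
ee_rot: [3.141, -0.002, -0.037]
force: [2.7, -0.8, 6.0]
width: 0.064
gripper_force: 4.0
```

Request:
arm_command([
  {"tx": 0, "ty": 0, "tz": 0, "twist": 0},
  {"tx": 0, "ty": 0, "tz": 0, "twist": 0},
  {"tx": 0, "ty": 0, "tz": 0, "twist": 0},
  {"tx": 0, "ty": 0, "tz": 0, "twist": 0},
  {"tx": 0, "ty": 0, "tz": 0, "twist": 0},
  {"tx": 0, "ty": 0, "tz": 0, "twist": 0},
  {"tx": 0, "ty": 0, "tz": 0, "twist": 0},
  {"tx": 0, "ty": 0, "tz": 0, "twist": 0},
], claw=1)

```text
t: 29.28
eef_pos: [0.6708, 0.022, 0.1096]
ee_rot: [-3.142, -0.0, -0.037]
force: [0.4, -0.6, 0.4]
width: 0.0878
gripper_force: 0.0
```

Request:
arm_command([
  {"tx": 0, "ty": 0, "tz": -0.06, "twist": 0},
  {"tx": 0, "ty": 0, "tz": -0.16, "twist": 0},
  {"tx": 0, "ty": 0, "tz": -0.28, "twist": 0},
  {"tx": 0, "ty": 0, "tz": -0.36, "twist": 0},
  {"tx": 0, "ty": 0, "tz": -0.42, "twist": 0},
  {"tx": 0, "ty": 0, "tz": -0.42, "twist": 0},
  {"tx": 0, "ty": 0, "tz": -0.42, "twist": 0},
  {"tx": 0, "ty": 0, "tz": -0.42, "twist": 0},
])

```text
t: 29.95
eef_pos: [0.6703, 0.022, 0.2138]
ee_rot: [-3.141, 0.001, -0.038]
force: [0.0, 0.2, 0.4]
width: 0.0875
gripper_force: 0.0
```

```bash
python3 - <<'E'
from h import *
np.set_printoptions(precision=4,suppress=True)
grab_frame('top');grab_frame('scene')
for cam in('top','scene'):
    for r in spot_point('wet1',cam)[:4]: print(cam,round(r['score'],2),ray(cam,r['uv'],.038))
for r in regions_of('wet1','top')[:4]:
    P=np.array([ray('top',(x,y),.055)[:2]*1000 for y,x in zip(*np.where(r['region']))],np.float32);print(r['score'],r['rect'],cv2.minAreaRect(P),P.mean(0))
E
```

```text
top 0.94 [ 0.4508 -0.3389  0.038 ]
top 0.8 [ 0.4535 -0.2047  0.038 ]
top 0.71 [0.4309 0.3504 0.038 ]
top 0.67 [0.6848 0.0098 0.038 ]
scene 0.84 [ 0.4573 -0.2032  0.038 ]
scene 0.74 [0.6648 0.053  0.038 ]
scene 0.72 [ 0.4425 -0.3557  0.038 ]
scene 0.41 [0.6734 0.0284 0.038 ]
0.81 [393.2, 217.7, 411.3, 249.8] ((445.12786865234375, -201.12680053710938), (64.3418197631836, 103.87383270263672), 86.7114486694336) [ 441.7732 -201.8993]
0.58 [335.2, 171.2, 350.2, 185.3] ((673.3952026367188, 18.84964370727539), (66.00614166259766, 51.56405258178711), 88.26057434082031) [674.7281  20.4115]
0.57 [426.3, 220.8, 456.0, 250.9] ((441.4079284667969, -343.070068359375), (64.10360717773438, 109.96681213378906), 50.9838981628418) [ 441.1476 -343.0645]
```

Request:
arm_command([
  {"tx": -0.06, "ty": 0.08, "tz": 0, "twist": 0},
  {"tx": -0.15, "ty": 0.2, "tz": 0, "twist": 0},
  {"tx": -0.26, "ty": 0.34, "tz": 0, "twist": 0},
  {"tx": -0.38, "ty": 0.49, "tz": 0, "twist": 0},
  {"tx": -0.49, "ty": 0.64, "tz": 0, "twist": 0},
  {"tx": -0.6, "ty": 0.78, "tz": 0, "twist": 0},
  {"tx": -0.69, "ty": 0.9, "tz": 0, "twist": 0},
  {"tx": -0.713, "ty": 0.928, "tz": 0, "twist": 0},
])

```text
t: 30.87
eef_pos: [0.4809, -0.2053, 0.2145]
ee_rot: [3.142, 0.001, -0.039]
force: [0.8, -0.7, -0.7]
width: 0.0878
gripper_force: 0.0
```

Request:
arm_command([
  {"tx": 0, "ty": 0, "tz": 0.13, "twist": 0},
  {"tx": 0, "ty": 0, "tz": 0.28, "twist": 0},
  {"tx": 0, "ty": 0, "tz": 0.42, "twist": 0},
  {"tx": 0, "ty": 0, "tz": 0.56, "twist": 0},
  {"tx": 0, "ty": 0, "tz": 0.67, "twist": 0},
  {"tx": 0, "ty": 0, "tz": 0.75, "twist": 0},
  {"tx": 0, "ty": 0, "tz": 0.778, "twist": 0},
  {"tx": 0, "ty": 0, "tz": 0.778, "twist": 0},
])

```text
t: 31.53
eef_pos: [0.4826, -0.2031, 0.0183]
ee_rot: [-3.142, 0.004, -0.038]
force: [0.0, 0.3, -0.1]
width: 0.0878
gripper_force: 0.0
```

Request:
arm_command([
  {"tx": 0, "ty": 0, "tz": 0, "twist": 0},
  {"tx": 0, "ty": 0, "tz": 0, "twist": 0},
  {"tx": 0, "ty": 0, "tz": 0, "twist": 0},
  {"tx": 0, "ty": 0, "tz": 0, "twist": 0},
  {"tx": 0, "ty": 0, "tz": 0, "twist": 0},
  {"tx": 0, "ty": 0, "tz": 0, "twist": 0},
  {"tx": 0, "ty": 0, "tz": 0, "twist": 0},
  {"tx": 0, "ty": 0, "tz": 0, "twist": 0},
], claw=0, grip_force=4)

```text
t: 32.2
eef_pos: [0.4851, -0.2033, 0.0213]
ee_rot: [3.141, -0.002, -0.037]
force: [-0.2, 0.8, 6.9]
width: 0.0644
gripper_force: 4.0
```

Request:
arm_command([
  {"tx": 0, "ty": 0, "tz": -0.05, "twist": 0},
  {"tx": 0, "ty": 0, "tz": -0.12, "twist": 0},
  {"tx": 0, "ty": 0, "tz": -0.21, "twist": 0},
  {"tx": 0, "ty": 0, "tz": -0.31, "twist": 0},
  {"tx": 0, "ty": 0, "tz": -0.41, "twist": 0},
  {"tx": 0, "ty": 0, "tz": -0.51, "twist": 0},
  {"tx": 0, "ty": 0, "tz": -0.6, "twist": 0},
  {"tx": 0, "ty": 0, "tz": -0.656, "twist": 0},
])

```text
t: 32.87
eef_pos: [0.4845, -0.2033, 0.1869]
ee_rot: [3.141, -0.003, -0.037]
force: [1.0, -0.5, -0.2]
width: 0.0638
gripper_force: 4.0
```

Request:
arm_command([
  {"tx": 0.04, "ty": -0.017, "tz": 0, "twist": 0},
  {"tx": 0.1, "ty": -0.042, "tz": 0, "twist": 0},
  {"tx": 0.18, "ty": -0.076, "tz": 0, "twist": 0},
  {"tx": 0.27, "ty": -0.115, "tz": 0, "twist": 0},
  {"tx": 0.37, "ty": -0.157, "tz": 0, "twist": 0},
  {"tx": 0.46, "ty": -0.195, "tz": 0, "twist": 0},
  {"tx": 0.53, "ty": -0.225, "tz": 0, "twist": 0},
  {"tx": 0.575, "ty": -0.244, "tz": 0, "twist": 0},
])

```text
t: 33.53
eef_pos: [0.6317, -0.1461, 0.1814]
ee_rot: [-3.142, 0.003, -0.037]
force: [0.0, 0.1, -1.7]
width: 0.0641
gripper_force: 4.0
```

Request:
arm_command([
  {"tx": 0.04, "ty": -0.017, "tz": 0, "twist": 0},
  {"tx": 0.1, "ty": -0.042, "tz": 0, "twist": 0},
  {"tx": 0.18, "ty": -0.076, "tz": 0, "twist": 0},
  {"tx": 0.27, "ty": -0.115, "tz": 0, "twist": 0},
  {"tx": 0.37, "ty": -0.157, "tz": 0, "twist": 0},
  {"tx": 0.46, "ty": -0.195, "tz": 0, "twist": 0},
  {"tx": 0.53, "ty": -0.225, "tz": 0, "twist": 0},
  {"tx": 0.575, "ty": -0.244, "tz": 0, "twist": 0},
])

```text
t: 34.2
eef_pos: [0.7771, -0.0911, 0.1823]
ee_rot: [3.142, 0.002, -0.037]
force: [0.4, 0.6, -1.6]
width: 0.0639
gripper_force: 4.0
```

Request:
arm_command([
  {"tx": 0, "ty": 0, "tz": 0.02, "twist": 0},
  {"tx": 0, "ty": 0, "tz": 0.05, "twist": 0},
  {"tx": 0, "ty": 0, "tz": 0.09, "twist": 0},
  {"tx": 0, "ty": 0, "tz": 0.14, "twist": 0},
  {"tx": 0, "ty": 0, "tz": 0.19, "twist": 0},
  {"tx": 0, "ty": 0, "tz": 0.24, "twist": 0},
  {"tx": 0, "ty": 0, "tz": 0.275, "twist": 0},
  {"tx": 0, "ty": 0, "tz": 0.275, "twist": 0},
])

```text
t: 34.87
eef_pos: [0.7741, -0.0921, 0.1119]
ee_rot: [3.142, 0.004, -0.038]
force: [-0.1, -0.6, -1.3]
width: 0.0644
gripper_force: 4.0
```

Same pivot path as for the first tumbler.

Request:
arm_command([
  {"tx": -0.05, "ty": 0.002, "tz": 0, "twist": 0},
  {"tx": -0.08, "ty": 0.003, "tz": -0.045, "twist": 0},
  {"tx": -0.11, "ty": 0.004, "tz": -0.09, "twist": 0},
  {"tx": -0.135, "ty": 0.005, "tz": -0.12, "twist": 0},
  {"tx": -0.16, "ty": 0.006, "tz": -0.143, "twist": 0},
  {"tx": -0.185, "ty": 0.007, "tz": -0.162, "twist": 0},
  {"tx": -0.21, "ty": 0.008, "tz": -0.18, "twist": 0},
  {"tx": -0.235, "ty": 0.009, "tz": -0.192, "twist": 0},
])

```text
t: 35.53
eef_pos: [0.7165, -0.092, 0.1642]
ee_rot: [-3.141, -0.001, -0.037]
force: [0.3, 0.4, -0.9]
width: 0.0636
gripper_force: 4.0
```

Request:
arm_command([
  {"tx": -0.035, "ty": 0.001, "tz": -0.012, "twist": 0},
  {"tx": -0.07, "ty": 0.003, "tz": -0.02, "twist": 0},
  {"tx": -0.105, "ty": 0.004, "tz": -0.026, "twist": 0},
  {"tx": -0.14, "ty": 0.005, "tz": -0.028, "twist": 0},
  {"tx": -0.18, "ty": 0.007, "tz": -0.026, "twist": 0},
  {"tx": -0.215, "ty": 0.008, "tz": -0.02, "twist": 0},
  {"tx": -0.25, "ty": 0.009, "tz": -0.012, "twist": 0},
  {"tx": -0.27, "ty": 0.01, "tz": -0.004, "twist": 0},
])

```text
t: 36.2
eef_pos: [0.6483, -0.092, 0.1641]
ee_rot: [-3.141, 0.0, -0.038]
force: [1.3, 0.9, -1.7]
width: 0.0642
gripper_force: 4.0
```

Request:
arm_command([
  {"tx": 0.04, "ty": 0, "tz": 0.02, "twist": 0},
  {"tx": 0.07, "ty": 0, "tz": 0.06, "twist": 0},
  {"tx": 0.07, "ty": 0, "tz": 0.1, "twist": 0},
  {"tx": 0.07, "ty": 0, "tz": 0.14, "twist": 0},
  {"tx": 0.07, "ty": 0, "tz": 0.16, "twist": 0},
  {"tx": 0.07, "ty": 0, "tz": 0.18, "twist": 0},
  {"tx": 0.07, "ty": 0, "tz": 0.2, "twist": 0},
  {"tx": 0.07, "ty": 0, "tz": 0.208, "twist": 0},
])

```text
t: 36.87
eef_pos: [0.6684, -0.0928, 0.1127]
ee_rot: [3.141, -0.003, -0.037]
force: [1.9, 0.5, 6.8]
width: 0.0642
gripper_force: 4.0
```

Request:
arm_command([
  {"tx": 0, "ty": 0, "tz": 0.005, "twist": 0},
  {"tx": 0, "ty": 0, "tz": 0.005, "twist": 0},
  {"tx": 0, "ty": 0, "tz": 0.005, "twist": 0},
  {"tx": 0, "ty": 0, "tz": 0.005, "twist": 0},
  {"tx": 0, "ty": 0, "tz": 0.005, "twist": 0},
  {"tx": 0, "ty": 0, "tz": 0.005, "twist": 0},
  {"tx": 0, "ty": 0, "tz": 0.005, "twist": 0},
  {"tx": 0, "ty": 0, "tz": 0.005, "twist": 0},
], claw=1)

```text
t: 37.53
eef_pos: [0.667, -0.0927, 0.1111]
ee_rot: [3.142, 0.0, -0.037]
force: [-0.7, -0.5, 0.0]
width: 0.0874
gripper_force: 0.0
```

Request:
arm_command([
  {"tx": 0, "ty": 0, "tz": -0.06, "twist": 0},
  {"tx": 0, "ty": 0, "tz": -0.16, "twist": 0},
  {"tx": 0, "ty": 0, "tz": -0.28, "twist": 0},
  {"tx": 0, "ty": 0, "tz": -0.36, "twist": 0},
  {"tx": 0, "ty": 0, "tz": -0.42, "twist": 0},
  {"tx": 0, "ty": 0, "tz": -0.42, "twist": 0},
  {"tx": 0, "ty": 0, "tz": -0.42, "twist": 0},
  {"tx": 0, "ty": 0, "tz": -0.42, "twist": 0},
])

```text
t: 38.2
eef_pos: [0.6665, -0.0926, 0.2153]
ee_rot: [-3.141, 0.001, -0.038]
force: [-1.0, -0.6, -0.3]
width: 0.0876
gripper_force: 0.0
```

```bash
python3 - <<'E'
from h import *
np.set_printoptions(precision=4,suppress=True)
grab_frame('top');a=snap('scene','s8',(130,160,350,330),3.6)
for cam in('top','scene'):
    for r in spot_point('wet1',cam)[:4]: print(cam,round(r['score'],2),ray(cam,r['uv'],.038))
    for r in spot_point('wet1_mouth',cam)[:4]: print(cam,'mouth',round(r['score'],2),ray(cam,r['uv'],.038))
for r in regions_of('wet1','top')[:4]:
    P=np.array([ray('top',(x,y),.055)[:2]*1000 for y,x in zip(*np.where(r['region']))],np.float32);print(r['score'],r['rect'],cv2.minAreaRect(P),P.mean(0))
E
```

```text
top 0.75 [ 0.4425 -0.3471  0.038 ]
top 0.67 [0.6915 0.0193 0.038 ]
top 0.66 [ 0.7031 -0.1025  0.038 ]
top mouth 0.71 [ 0.4114 -0.3069  0.038 ]
top mouth 0.7 [0.7022 0.0147 0.038 ]
scene 0.91 [ 0.4428 -0.3518  0.038 ]
scene 0.76 [ 0.6721 -0.0627  0.038 ]
scene 0.68 [0.6587 0.0519 0.038 ]
scene mouth 0.56 [ 0.403  -0.3153  0.038 ]
0.71 [361.0, 171.2, 381.7, 182.6] ((669.9305419921875, -95.39163208007812), (69.95743560791016, 43.596649169921875), 88.26220703125) [671.6408 -93.1774]
0.5 [342.6, 166.7, 350.2, 181.2] ((695.7345581054688, 6.039821624755859), (63.09765625, 24.767396926879883), 5.839637279510498) [696.6954   6.2421]
```

View pics/s8.png

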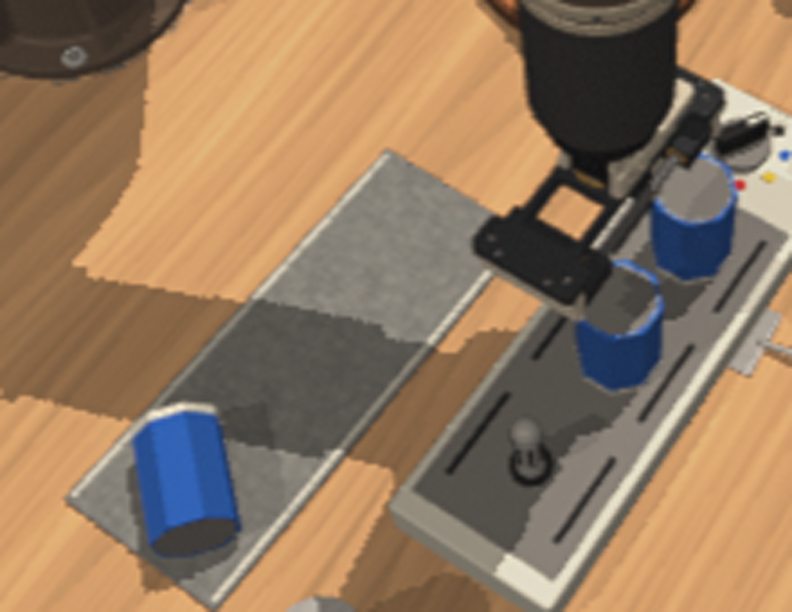

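Both blue tumblers stand upright on the left and middle pegs. The third lies at (187,480) with its mouth toward (175,410). I'll refine its axis angle.

```bash
python3 - <<'E'
from h import *
c=lambda p:(130+p[0]/3.6-.4,160+p[1]/3.6-.4)
for a,b,z in [((213,412),(238,518),.055),((135,435),(155,553),.03),((168,415),(190,527),.065)]:
    A=ray('scene',c(a),z);B=ray('scene',c(b),z);d=B-A;print(np.degrees(np.arctan2(d[1],d[0])),np.hypot(*d[:2]),A,B)
f=grab_frame('top');h=cv2.cvtColor(f[215:260,420:465],cv2.COLOR_RGB2HSV)
m=((h[:,:,0]>100)&(h[:,:,0]<130)&(h[:,:,1]>90)).astype(np.uint8);ys,xs=np.where(m)
P=np.array([ray('top',(x+420,y+215),.055)[:2] for x,y in zip(xs,ys)]);e=np.linalg.svd(P-P.mean(0))[2][0];print(len(P),P.mean(0),np.degrees(np.arctan2(e[1],e[0])),cv2.minAreaRect((P*1000).astype(np.float32)))
E
```

```text
-39.100557491847724 0.0911167565858715 [ 0.42958024 -0.29926609  0.055     ] [ 0.50029052 -0.35673192  0.055     ]
-40.747826185959646 0.10038193476067443 [ 0.37745289 -0.33991214  0.03      ] [ 0.45350121 -0.40543454  0.03      ]
-40.13068711456924 0.09434639022257865 [ 0.40621083 -0.32114389  0.065     ] [ 0.47834584 -0.38195328  0.065     ]
300 [ 0.44210665 -0.35246589] -53.07048660164167 ((446.162109375, -351.6875), (59.03399658203125, 88.26618957519531), 47.57816696166992)
```

Request:
arm_command([
  {"tx": -0.03, "ty": 0.045, "tz": 0, "twist": 0},
  {"tx": -0.08, "ty": 0.12, "tz": 0, "twist": 0},
  {"tx": -0.14, "ty": 0.21, "tz": 0, "twist": 0},
  {"tx": -0.2, "ty": 0.3, "tz": 0, "twist": 0},
  {"tx": -0.26, "ty": 0.39, "tz": 0, "twist": 0},
  {"tx": -0.31, "ty": 0.467, "tz": 0, "twist": 0},
  {"tx": -0.35, "ty": 0.528, "tz": 0, "twist": 0},
  {"tx": -0.378, "ty": 0.57, "tz": 0, "twist": 0},
])

```text
t: 39.27
eef_pos: [0.5658, -0.2331, 0.2163]
ee_rot: [3.142, -0.0, -0.039]
force: [0.7, 0.8, 0.3]
width: 0.0877
gripper_force: 0.0
```

Request:
arm_command([
  {"tx": -0.03, "ty": 0.045, "tz": 0, "twist": 0.03},
  {"tx": -0.08, "ty": 0.12, "tz": 0, "twist": 0.06},
  {"tx": -0.14, "ty": 0.21, "tz": 0, "twist": 0.09},
  {"tx": -0.2, "ty": 0.3, "tz": 0, "twist": 0.12},
  {"tx": -0.26, "ty": 0.39, "tz": 0, "twist": 0.15},
  {"tx": -0.31, "ty": 0.467, "tz": 0, "twist": 0.18},
  {"tx": -0.36, "ty": 0.543, "tz": 0, "twist": 0.21},
  {"tx": -0.378, "ty": 0.57, "tz": 0, "twist": 0.21},
])

```text
t: 39.93
eef_pos: [0.4657, -0.3722, 0.2161]
ee_rot: [3.141, 0.0, -0.704]
force: [-0.1, 0.5, -0.1]
width: 0.0878
gripper_force: 0.0
```

Request:
arm_command([
  {"tx": 0, "ty": 0, "tz": 0.1, "twist": 0},
  {"tx": 0, "ty": 0, "tz": 0.2, "twist": 0},
  {"tx": 0, "ty": 0, "tz": 0.3, "twist": 0},
  {"tx": 0, "ty": 0, "tz": 0.4, "twist": 0},
  {"tx": 0, "ty": 0, "tz": 0.4, "twist": 0},
  {"tx": 0, "ty": 0, "tz": 0.4, "twist": 0},
  {"tx": 0, "ty": 0, "tz": 0.4, "twist": 0},
  {"tx": 0, "ty": 0, "tz": 0.4, "twist": 0},
])

```text
t: 40.6
eef_pos: [0.4687, -0.3709, 0.118]
ee_rot: [-3.141, -0.003, -0.696]
force: [0.3, 0.2, -0.0]
width: 0.0871
gripper_force: 0.0
```

Request:
arm_command([
  {"tx": 0, "ty": 0, "tz": 0.08, "twist": 0},
  {"tx": 0, "ty": 0, "tz": 0.16, "twist": 0},
  {"tx": 0, "ty": 0, "tz": 0.24, "twist": 0},
  {"tx": 0, "ty": 0, "tz": 0.31, "twist": 0},
  {"tx": 0, "ty": 0, "tz": 0.36, "twist": 0},
  {"tx": 0, "ty": 0, "tz": 0.383, "twist": 0},
  {"tx": 0, "ty": 0, "tz": 0.383, "twist": 0},
  {"tx": 0, "ty": 0, "tz": 0.383, "twist": 0},
])

```text
t: 41.27
eef_pos: [0.4682, -0.3708, 0.0214]
ee_rot: [-3.141, -0.001, -0.697]
force: [0.5, -0.1, -0.3]
width: 0.0878
gripper_force: 0.0
```

Request:
arm_command([
  {"tx": 0, "ty": 0, "tz": 0, "twist": 0},
  {"tx": 0, "ty": 0, "tz": 0, "twist": 0},
  {"tx": 0, "ty": 0, "tz": 0, "twist": 0},
  {"tx": 0, "ty": 0, "tz": 0, "twist": 0},
  {"tx": 0, "ty": 0, "tz": 0, "twist": 0},
  {"tx": 0, "ty": 0, "tz": 0, "twist": 0},
  {"tx": 0, "ty": 0, "tz": 0, "twist": 0},
  {"tx": 0, "ty": 0, "tz": 0, "twist": 0},
], claw=0, grip_force=4)

```text
t: 41.93
eef_pos: [0.4677, -0.3705, 0.0209]
ee_rot: [-3.141, -0.001, -0.697]
force: [-0.3, 1.7, 5.3]
width: 0.0643
gripper_force: 4.0
```

Request:
arm_command([
  {"tx": 0, "ty": 0, "tz": -0.05, "twist": 0},
  {"tx": 0, "ty": 0, "tz": -0.12, "twist": 0},
  {"tx": 0, "ty": 0, "tz": -0.21, "twist": 0},
  {"tx": 0, "ty": 0, "tz": -0.31, "twist": 0},
  {"tx": 0, "ty": 0, "tz": -0.41, "twist": 0},
  {"tx": 0, "ty": 0, "tz": -0.51, "twist": 0},
  {"tx": 0, "ty": 0, "tz": -0.6, "twist": 0},
  {"tx": 0, "ty": 0, "tz": -0.656, "twist": 0},
])

```text
t: 42.6
eef_pos: [0.4679, -0.3707, 0.1867]
ee_rot: [-3.141, -0.002, -0.697]
force: [-0.5, -0.6, -1.1]
width: 0.0635
gripper_force: 4.0
```

Request:
arm_command([
  {"tx": 0.018, "ty": -0.045, "tz": 0, "twist": 0},
  {"tx": 0.045, "ty": -0.113, "tz": 0, "twist": 0},
  {"tx": 0.08, "ty": -0.2, "tz": 0, "twist": 0},
  {"tx": 0.12, "ty": -0.3, "tz": 0, "twist": 0},
  {"tx": 0.16, "ty": -0.4, "tz": 0, "twist": 0},
  {"tx": 0.2, "ty": -0.5, "tz": 0, "twist": 0},
  {"tx": 0.235, "ty": -0.59, "tz": 0, "twist": 0},
  {"tx": 0.2545, "ty": -0.64, "tz": 0, "twist": 0},
])

```text
t: 43.27
eef_pos: [0.6213, -0.2859, 0.1815]
ee_rot: [3.141, 0.003, -0.696]
force: [0.5, 0.1, -2.2]
width: 0.0641
gripper_force: 4.0
```

Request:
arm_command([
  {"tx": 0.018, "ty": -0.045, "tz": 0, "twist": -0.015},
  {"tx": 0.045, "ty": -0.113, "tz": 0, "twist": -0.04},
  {"tx": 0.08, "ty": -0.2, "tz": 0, "twist": -0.07},
  {"tx": 0.12, "ty": -0.3, "tz": 0, "twist": -0.105},
  {"tx": 0.16, "ty": -0.4, "tz": 0, "twist": -0.14},
  {"tx": 0.2, "ty": -0.5, "tz": 0, "twist": -0.17},
  {"tx": 0.235, "ty": -0.59, "tz": 0, "twist": -0.195},
  {"tx": 0.2545, "ty": -0.64, "tz": 0, "twist": -0.21},
])

```text
t: 43.93
eef_pos: [0.7723, -0.2041, 0.1811]
ee_rot: [-3.141, 0.003, -0.032]
force: [-0.1, -0.9, -1.2]
width: 0.0637
gripper_force: 4.0
```

Request:
arm_command([
  {"tx": 0, "ty": 0, "tz": 0.02, "twist": 0},
  {"tx": 0, "ty": 0, "tz": 0.05, "twist": 0},
  {"tx": 0, "ty": 0, "tz": 0.09, "twist": 0},
  {"tx": 0, "ty": 0, "tz": 0.14, "twist": 0},
  {"tx": 0, "ty": 0, "tz": 0.19, "twist": 0},
  {"tx": 0, "ty": 0, "tz": 0.24, "twist": 0},
  {"tx": 0, "ty": 0, "tz": 0.275, "twist": 0},
  {"tx": 0, "ty": 0, "tz": 0.275, "twist": 0},
])

```text
t: 44.6
eef_pos: [0.7687, -0.2068, 0.1121]
ee_rot: [-3.141, 0.004, -0.038]
force: [-0.8, -0.7, -2.1]
width: 0.0642
gripper_force: 4.0
```

Request:
arm_command([
  {"tx": -0.05, "ty": 0.002, "tz": 0, "twist": 0},
  {"tx": -0.08, "ty": 0.003, "tz": -0.045, "twist": 0},
  {"tx": -0.11, "ty": 0.004, "tz": -0.09, "twist": 0},
  {"tx": -0.135, "ty": 0.005, "tz": -0.12, "twist": 0},
  {"tx": -0.16, "ty": 0.006, "tz": -0.143, "twist": 0},
  {"tx": -0.185, "ty": 0.007, "tz": -0.162, "twist": 0},
  {"tx": -0.21, "ty": 0.008, "tz": -0.18, "twist": 0},
  {"tx": -0.235, "ty": 0.009, "tz": -0.192, "twist": 0},
])

```text
t: 45.27
eef_pos: [0.7113, -0.2068, 0.1646]
ee_rot: [-3.142, -0.001, -0.037]
force: [0.4, 0.4, -0.8]
width: 0.064
gripper_force: 4.0
```

Request:
arm_command([
  {"tx": -0.035, "ty": 0.001, "tz": -0.012, "twist": 0},
  {"tx": -0.07, "ty": 0.003, "tz": -0.02, "twist": 0},
  {"tx": -0.105, "ty": 0.004, "tz": -0.026, "twist": 0},
  {"tx": -0.14, "ty": 0.005, "tz": -0.028, "twist": 0},
  {"tx": -0.18, "ty": 0.007, "tz": -0.026, "twist": 0},
  {"tx": -0.215, "ty": 0.008, "tz": -0.02, "twist": 0},
  {"tx": -0.25, "ty": 0.009, "tz": -0.012, "twist": 0},
  {"tx": -0.27, "ty": 0.01, "tz": -0.004, "twist": 0},
])

```text
t: 45.93
eef_pos: [0.6429, -0.2067, 0.1643]
ee_rot: [-3.141, 0.0, -0.038]
force: [0.4, 0.5, -2.3]
width: 0.064
gripper_force: 4.0
```

Request:
arm_command([
  {"tx": 0.04, "ty": 0, "tz": 0.02, "twist": 0},
  {"tx": 0.07, "ty": 0, "tz": 0.06, "twist": 0},
  {"tx": 0.07, "ty": 0, "tz": 0.1, "twist": 0},
  {"tx": 0.07, "ty": 0, "tz": 0.14, "twist": 0},
  {"tx": 0.07, "ty": 0, "tz": 0.16, "twist": 0},
  {"tx": 0.07, "ty": 0, "tz": 0.18, "twist": 0},
  {"tx": 0.07, "ty": 0, "tz": 0.2, "twist": 0},
  {"tx": 0.07, "ty": 0, "tz": 0.208, "twist": 0},
])

```text
t: 46.6
eef_pos: [0.6635, -0.2075, 0.1135]
ee_rot: [3.141, -0.004, -0.037]
force: [1.7, 2.5, 6.8]
width: 0.064
gripper_force: 4.0
```

Request:
arm_command([
  {"tx": 0, "ty": 0, "tz": 0.005, "twist": 0},
  {"tx": 0, "ty": 0, "tz": 0.005, "twist": 0},
  {"tx": 0, "ty": 0, "tz": 0.005, "twist": 0},
  {"tx": 0, "ty": 0, "tz": 0.005, "twist": 0},
  {"tx": 0, "ty": 0, "tz": 0.005, "twist": 0},
  {"tx": 0, "ty": 0, "tz": 0.005, "twist": 0},
  {"tx": 0, "ty": 0, "tz": 0.005, "twist": 0},
  {"tx": 0, "ty": 0, "tz": 0.005, "twist": 0},
], claw=1)

```text
t: 47.27
eef_pos: [0.6616, -0.2075, 0.1113]
ee_rot: [3.142, -0.0, -0.037]
force: [0.4, 0.0, -0.4]
width: 0.088
gripper_force: 0.0
```

Request:
arm_command([
  {"tx": 0, "ty": 0, "tz": -0.06, "twist": 0},
  {"tx": 0, "ty": 0, "tz": -0.16, "twist": 0},
  {"tx": 0, "ty": 0, "tz": -0.28, "twist": 0},
  {"tx": 0, "ty": 0, "tz": -0.4, "twist": 0},
  {"tx": 0, "ty": 0, "tz": -0.48, "twist": 0},
  {"tx": 0, "ty": 0, "tz": -0.48, "twist": 0},
  {"tx": 0, "ty": 0, "tz": -0.48, "twist": 0},
  {"tx": 0, "ty": 0, "tz": -0.48, "twist": 0},
])

```text
t: 47.93
eef_pos: [0.6612, -0.2073, 0.2307]
ee_rot: [-3.141, 0.001, -0.038]
force: [-0.1, -0.1, -0.5]
width: 0.0875
gripper_force: 0.0
```

Request:
arm_command([
  {"tx": -0.06, "ty": 0, "tz": 0, "twist": 0.035},
  {"tx": -0.16, "ty": 0, "tz": 0, "twist": 0.07},
  {"tx": -0.28, "ty": 0, "tz": 0, "twist": 0.105},
  {"tx": -0.4, "ty": 0, "tz": 0, "twist": 0.14},
  {"tx": -0.52, "ty": 0, "tz": 0, "twist": 0.175},
  {"tx": -0.64, "ty": 0, "tz": 0, "twist": 0.21},
  {"tx": -0.7, "ty": 0, "tz": 0, "twist": 0.245},
  {"tx": -0.7, "ty": 0, "tz": 0, "twist": 0.28},
], claw=0)

```text
t: 48.6
eef_pos: [0.483, -0.2007, 0.2307]
ee_rot: [3.141, 0.002, -0.923]
force: [-0.4, 1.1, 0.6]
width: 0.0398
gripper_force: 0.0
```

```bash
python3 - <<'E'
from h import *
a=snap('scene','s9',(220,100,400,330),2.6)
E
```

```text
(no output)
```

View pics/s9.png

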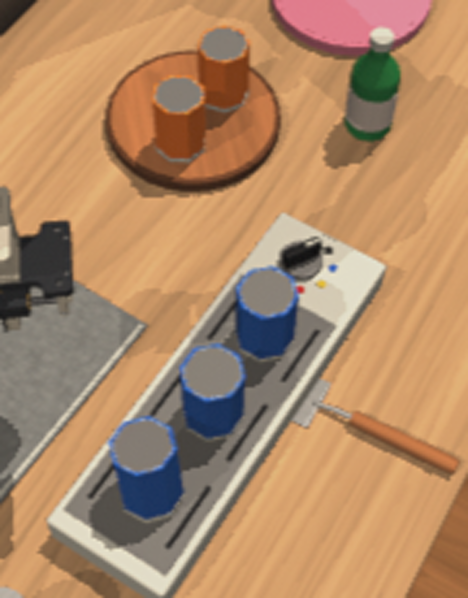

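All three blue tumblers are on pegs (148,465), (212,390) and (266,310), both orange ones are on the board, and the selector is still Off at (302,258). Next I'll turn the selector clockwise to warm by pushing the pointer end from its +y side.

Request:
arm_command([
  {"tx": -0.03, "ty": -0.067, "tz": 0, "twist": 0},
  {"tx": -0.08, "ty": -0.178, "tz": 0, "twist": 0},
  {"tx": -0.13, "ty": -0.29, "tz": 0, "twist": 0},
  {"tx": -0.19, "ty": -0.423, "tz": 0, "twist": 0},
  {"tx": -0.25, "ty": -0.557, "tz": 0, "twist": 0},
  {"tx": -0.3, "ty": -0.668, "tz": 0, "twist": 0},
  {"tx": -0.345, "ty": -0.768, "tz": 0, "twist": 0},
  {"tx": -0.365, "ty": -0.813, "tz": 0, "twist": 0},
])

```text
t: 49.32
eef_pos: [0.5938, -0.0021, 0.2296]
ee_rot: [3.14, 0.001, -0.913]
force: [0.6, -0.5, -0.4]
width: 0.0003
gripper_force: 0.0
```

Request:
arm_command([
  {"tx": -0.03, "ty": -0.067, "tz": 0, "twist": 0.03},
  {"tx": -0.08, "ty": -0.178, "tz": 0, "twist": 0.06},
  {"tx": -0.13, "ty": -0.29, "tz": 0, "twist": 0.09},
  {"tx": -0.19, "ty": -0.423, "tz": 0, "twist": 0.12},
  {"tx": -0.25, "ty": -0.557, "tz": 0, "twist": 0.15},
  {"tx": -0.3, "ty": -0.668, "tz": 0, "twist": 0.18},
  {"tx": -0.345, "ty": -0.768, "tz": 0, "twist": 0.21},
  {"tx": -0.365, "ty": -0.813, "tz": 0, "twist": 0.2155},
])

```text
t: 49.98
eef_pos: [0.6993, 0.1938, 0.2288]
ee_rot: [3.139, -0.001, -1.596]
force: [-0.1, -0.3, 0.2]
width: 0.0004
gripper_force: 0.0
```

Request:
arm_command([
  {"tx": 0, "ty": 0, "tz": 0.1, "twist": 0},
  {"tx": 0, "ty": 0, "tz": 0.22, "twist": 0},
  {"tx": 0, "ty": 0, "tz": 0.34, "twist": 0},
  {"tx": 0, "ty": 0, "tz": 0.46, "twist": 0},
  {"tx": 0, "ty": 0, "tz": 0.56, "twist": 0},
  {"tx": 0, "ty": 0, "tz": 0.64, "twist": 0},
  {"tx": 0, "ty": 0, "tz": 0.65, "twist": 0},
  {"tx": 0, "ty": 0, "tz": 0.65, "twist": 0},
])

```text
t: 50.65
eef_pos: [0.6974, 0.1902, 0.0663]
ee_rot: [3.138, -0.002, -1.593]
force: [-0.4, 0.3, -0.3]
width: 0.001
gripper_force: 0.0
```

Request:
arm_command([
  {"tx": 0.04, "ty": 0, "tz": 0, "twist": 0},
  {"tx": 0.08, "ty": 0, "tz": 0, "twist": 0},
  {"tx": 0.11, "ty": -0.01, "tz": 0, "twist": 0},
  {"tx": 0.13, "ty": -0.016, "tz": 0, "twist": 0},
  {"tx": 0.15, "ty": -0.024, "tz": 0, "twist": 0},
  {"tx": 0.165, "ty": -0.024, "tz": 0, "twist": 0},
  {"tx": 0.178, "ty": -0.024, "tz": 0, "twist": 0},
  {"tx": 0.178, "ty": -0.024, "tz": 0, "twist": 0},
])

```text
t: 51.32
eef_pos: [0.7034, 0.1458, 0.0689]
ee_rot: [3.142, 0.0, -1.595]
force: [0.2, -0.7, -0.8]
width: 0.0003
gripper_force: 0.0
```

Request:
arm_command([
  {"tx": 0, "ty": 0, "tz": 0, "twist": 0},
  {"tx": 0, "ty": 0, "tz": 0, "twist": 0},
  {"tx": -0.05, "ty": 0, "tz": 0, "twist": 0},
  {"tx": -0.12, "ty": 0, "tz": 0, "twist": 0},
  {"tx": -0.2, "ty": 0, "tz": 0, "twist": 0},
  {"tx": -0.3, "ty": 0, "tz": 0, "twist": 0},
  {"tx": -0.4, "ty": 0, "tz": 0, "twist": 0},
  {"tx": -0.4, "ty": 0, "tz": 0, "twist": 0},
])

```text
t: 51.98
eef_pos: [0.7056, 0.2531, 0.0686]
ee_rot: [-3.14, 0.001, -1.589]
force: [0.6, -0.2, 0.2]
width: 0.0004
gripper_force: 0.0
```

```bash
python3 - <<'E'
from h import *
f=snap('scene','s10',(300,170,390,250),6);grab_frame('top')
g=cv2.cvtColor(f,cv2.COLOR_RGB2GRAY)[180:220,318:355]
ys,xs=np.where(g<45);P=np.array([ray('scene',(x+318,y+180),.08)[:2] for x,y in zip(xs,ys)])
e=np.linalg.svd(P-P.mean(0))[2][0];print(len(P),P.mean(0),np.degrees(np.arctan2(e[1],e[0])))
E
```

```text
92 [0.66622547 0.12055576] -90.7849844226223
```

View pics/s10.png

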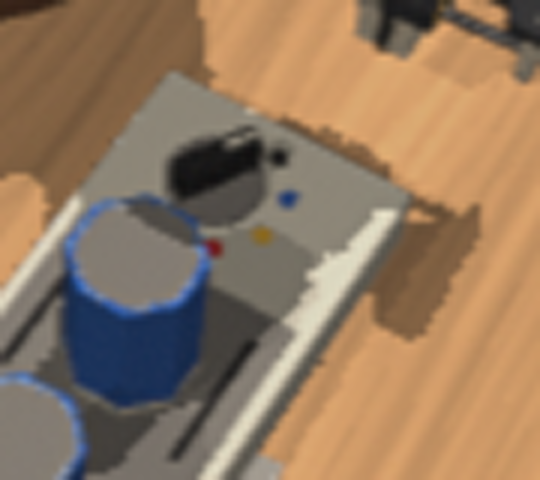

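The pointer is still at the black dot (278,157), so the shut fingers slipped past the bar's end. The tips are narrower than I assumed. I'll push again further in, following the bar end outward.

Request:
arm_command([
  {"tx": 0, "ty": 0.03, "tz": 0, "twist": 0},
  {"tx": 0, "ty": 0.072, "tz": 0, "twist": 0},
  {"tx": 0.08, "ty": 0.072, "tz": 0, "twist": 0},
  {"tx": 0.16, "ty": 0.072, "tz": 0, "twist": 0},
  {"tx": 0.24, "ty": 0.072, "tz": 0, "twist": 0},
  {"tx": 0.29, "ty": 0.072, "tz": 0, "twist": 0},
  {"tx": 0.3, "ty": 0.072, "tz": 0, "twist": 0},
  {"tx": 0.3, "ty": 0.072, "tz": 0, "twist": 0},
])

```text
t: 52.75
eef_pos: [0.6863, 0.1698, 0.0691]
ee_rot: [-3.141, 0.0, -1.597]
force: [0.0, 0.3, -0.4]
width: 0.0005
gripper_force: 0.0
```

Request:
arm_command([
  {"tx": 0.03, "ty": 0, "tz": 0, "twist": 0},
  {"tx": 0.052, "ty": -0.02, "tz": 0, "twist": 0},
  {"tx": 0.064, "ty": -0.03, "tz": 0, "twist": 0},
  {"tx": 0.076, "ty": -0.042, "tz": 0, "twist": 0},
  {"tx": 0.092, "ty": -0.042, "tz": 0, "twist": 0},
  {"tx": 0.108, "ty": -0.044, "tz": 0, "twist": 0},
  {"tx": 0.12, "ty": -0.046, "tz": 0, "twist": 0},
  {"tx": 0.13, "ty": -0.048, "tz": 0, "twist": 0},
])

```text
t: 53.42
eef_pos: [0.6975, 0.1396, 0.069]
ee_rot: [-3.141, 0.001, -1.594]
force: [0.4, 3.9, 1.0]
width: 0.0005
gripper_force: 1.2
```

Request:
arm_command([
  {"tx": 0, "ty": 0, "tz": 0, "twist": 0},
  {"tx": 0, "ty": 0, "tz": 0, "twist": 0},
  {"tx": -0.05, "ty": 0, "tz": 0, "twist": 0},
  {"tx": -0.12, "ty": 0, "tz": 0, "twist": 0},
  {"tx": -0.2, "ty": 0, "tz": 0, "twist": 0},
  {"tx": -0.3, "ty": 0, "tz": 0, "twist": 0},
  {"tx": -0.4, "ty": 0, "tz": 0, "twist": 0},
  {"tx": -0.4, "ty": 0, "tz": 0, "twist": 0},
])

```text
t: 54.08
eef_pos: [0.6993, 0.2453, 0.0684]
ee_rot: [-3.141, 0.0, -1.59]
force: [0.3, 0.1, 0.6]
width: 0.0006
gripper_force: 0.0
```

```bash
cat > k.py <<'E'
from h import *
f=grab_frame('scene')
for nm in('s10now',):
    g=cv2.cvtColor(f,cv2.COLOR_RGB2GRAY)[188:212,324:352]
    for r in g: print(' '.join('%3d'%v for v in r))
E
python3 k.py
```

```text
132 134 133 133 133 134 134 135 134 132 116 107 127 133 140 192 207 164 138 145 150 159 161 160 166 169 166 164
133 134 133 134 134 134 134 132 103  66  44  53 114 134 134 141 144 137 134 131 131 140 143 158 168 168 165 166
134 134 133 134 134 134 133 117  73  30  20  28  77 122 134 133 132 132 134 134 134 120 104 133 149 159 165 170
134 134 133 133 133 134 135 115  69  27  22  21  49 113 120 115 113 115 128 134 134 133 131 118 105 132 149 161
134 134 134 134 134 135 135 103  55  26  25  23  26  66  99 110 112 113 127 134 135 134 135 134 130 119 103 104
134 134 133 134 135 134 131  95  46  23  22  22  24  42  72  87 103 111 114 129 135 134 133 135 135 133 130 110
134 134 135 134 133 114  93  66  35  22  23  23  25  28  54  64  77  92 108 127 133 117 109 125 134 135 135 132
134 134 134 132 115  90  77  74  49  23  22  29  55  46  43  58  64  69  91 109 108  72  44  76 120 134 133 134
134 134 134 117  90  76  76  76  58  33  22  45 111 101  62  58  65  64  77 100  93  55  26  54 117 134 135 134
133 134 134 108  81  74  78  77  62  34  20  31  77 101  70  56  63  64  67  87 103  81  63 
[... 887 characters left out ...]
 134 134 133 132 134 134 134
 77  77  77  78  77  76  71  66  66  71  74  74  74  76  74  71  91 123 133 134 134 135 135 134 135 134 134 134
 76  77  77  76  77  76  77  73  74  90  86  81  84  94  92 118 132 133 120 115 126 133 135 135 134 134 134 133
 76  76  77  77  77  77  77  77  79 118 132 132 132 131 118 114 114 112 109 107 108 114 127 132 134 134 134 134
 77  75  76  76  76  76  77  77  81  96 110 106 110 115 113 111 112 110 108 106 106 110 112 114 126 133 134 134
 98  83  77  80  77  75  75  75  75  75  69  61  77 103 112 112 112 111 107 105 108 111 111 111 113 127 132 133
124 121 101 110  98  83  81  77  77  71  63  49  60 100 112 111 112 112 112 111 112 111 112 112 110 112 114 126
```

```bash
python3 - <<'E'
from h import *
k=np.array([.665,.1335])
for n,a in zip(('off','cool','warm','hot'),(58,18,-22,-62)):
    d=np.array([np.cos(np.radians(a)),np.sin(np.radians(a))]);print(n,[np.round(proj('scene',[*(k+d*s),z]),1) for s,z in((-.025,.084),(.025,.084),(.039,.05))])
for y in (176,189,204,218):pass
A=ray('scene',(334.3,190),.084);B=ray('scene',(338.3,203),.084);d=B-A;print(np.degrees(np.arctan2(d[1],d[0])))
E
```

```text
off [array([329.7, 197.2]), array([343.8, 191.1]), array([346.8, 195.6])]
cool [array([328.8, 192.7]), array([344.8, 195.7]), array([348.4, 202.6])]
warm [array([331.7, 188.9]), array([342. , 199.5]), array([344.1, 208.6])]
hot [array([336.9, 187.6]), array([336.7, 200.9]), array([336. , 210.7])]
-47.14217591973053
```

```bash
cat > k2.py <<'E'
from h import *
k=np.array([.665,.1335])
for cam in('top','scene'):
    g=cv2.cvtColor(grab_frame(cam),cv2.COLOR_RGB2GRAY).astype(np.float32)
    # darkness along a bar at each angle, z=.084 (top) ; score=dark mean on bar minus off-bar skirt
    out=[]
    for a in range(-80,90,10):
        c,s=np.cos(np.radians(a)),np.sin(np.radians(a));v=[];w=[]
        for u in np.linspace(-.022,.022,12):
            for t in(-.004,0,.004):
                p=k+[u*c-t*s,u*s+t*c];q=proj(cam,[*p,.084]);v.append(cv2.getRectSubPix(g,(1,1),tuple(map(float,q)))[0,0])
        out.append((a,int(np.mean(v))))
    print(cam,out)
E
python3 k2.py; python3 - <<'E'
import cv2,sys
sys.path.insert(0,'.')
from h import *
# same score on saved Off picture t3/s9 is scaled; use s4 (full scene, Off)
g=cv2.imread('pics/s4.png',0).astype(np.float32);k=np.array([.665,.1335]);o=[]
for a in range(-80,90,10):
    c,s=np.cos(np.radians(a)),np.sin(np.radians(a))
    o.append((a,int(np.mean([cv2.getRectSubPix(g,(1,1),tuple(map(float,proj('scene',[*(k+[u*c-t*s,u*s+t*c]),.084]))))[0,0] for u in np.linspace(-.022,.022,12) for t in(-.004,0,.004)]))))
print('off ref',o)
E
```

```text
top [(-80, 49), (-70, 46), (-60, 45), (-50, 46), (-40, 47), (-30, 49), (-20, 52), (-10, 55), (0, 58), (10, 60), (20, 60), (30, 61), (40, 61), (50, 60), (60, 59), (70, 57), (80, 55)]
scene [(-80, 80), (-70, 79), (-60, 76), (-50, 68), (-40, 60), (-30, 52), (-20, 51), (-10, 55), (0, 59), (10, 64), (20, 67), (30, 69), (40, 69), (50, 71), (60, 72), (70, 72), (80, 75)]
off ref [(-80, 97), (-70, 99), (-60, 101), (-50, 103), (-40, 104), (-30, 103), (-20, 103), (-10, 101), (0, 99), (10, 95), (20, 91), (30, 88), (40, 85), (50, 84), (60, 84), (70, 88), (80, 92)]
```

```bash
cat > k3.py <<'E'
from h import *
def fit(g,cam):
    g=g.astype(np.float32);x0,y0=(315,175) if cam=='scene' else (300,168)
    S=8;W=44;G=cv2.resize(g[y0:y0+W,x0:x0+W],None,fx=S,fy=S,interpolation=cv2.INTER_LINEAR);R=[]
    for a in range(-90,90,4):
        c,s=np.cos(np.radians(a)),np.sin(np.radians(a));best=None
        for dx in(-4,-2,0,2,4):
            for dy in(-4,-2,0,2,4):
                k=np.array([.665+dx/1e3,.1335+dy/1e3]);P=[]
                for u in(-.025,.025):
                    for t in(-.007,.007):
                        for z in(.06,.084):
                            P.append((proj(cam,[*(k+[u*c-t*s,u*s+t*c]),z])-[x0,y0]+.5)*S-.5)
                m=np.zeros(G.shape,np.uint8);cv2.fillConvexPoly(m,cv2.convexHull(np.array(P,np.float32)).astype(np.int32),1)
                ring=cv2.dilate(m,np.ones((25,25)))-m
                v=G[ring>0].mean()-G[m>0].mean()
                if best is None or v>best[0]:best=(round(float(v),1),dx,dy)
        R.append((best,a))
    R.sort(reverse=True);print(cam,R[:4])
E
python3 - <<'E'
from k3 import *
for p in('s0','s4'):fit(cv2.imread(f'pics/{p}.png',0),'scene')
fit(cv2.imread('pics/t0.png',0),'top')
print('now')
for c in('scene','top'):fit(cv2.cvtColor(grab_frame(c),cv2.COLOR_RGB2GRAY),c)
E
```

```text
Traceback (most recent call last):
  File "k3.py", line 13, in fit
    P.append((proj(cam,[*(k+[u*c-t*s,u*s+t*c]),z])-[x0,y0]+.5)*S-.5)
              ~~~~^^^^^^^^^^^^^^^^^^^^^^^^^^^^^^^^
  File "h.py", line 13, in proj
    c=calibration(cam);K=np.array(c['camera_matrix']);T=np.array(c['extrinsics'])
ValueError: time passes only in moves, steps and waits
```

```bash
sed -i 's/^from station import \*/from station import *\nimport functools\n_c=calibration\ncalibration=functools.lru_cache(None)(lambda n:_c(n))/' h.py
python3 - <<'E'
from k3 import *
for p in('s0','s4'):fit(cv2.imread(f'pics/{p}.png',0),'scene')
fit(cv2.imread('pics/t0.png',0),'top')
print('now')
for c in('scene','top'):fit(cv2.cvtColor(grab_frame(c),cv2.COLOR_RGB2GRAY),c)
E
```

```text
scene [((89.5, -2, -4), 18), ((88.7, -2, -4), 14), ((88.5, -2, -4), 22), ((87.7, -2, -4), 10)]
scene [((88.9, -2, -4), 54), ((88.2, -2, -4), 58), ((87.9, -2, -4), 50), ((86.2, -2, -4), 46)]
top [((55.6, -4, -4), -2), ((55.5, -4, -4), -6), ((54.6, -4, -4), 2), ((54.1, -4, -2), 22)]
now
scene [((40.4, 2, 0), -26), ((40.2, -4, -4), -58), ((40.0, 2, 0), -30), ((39.8, 2, 0), -22)]
top [((44.2, -2, 2), -46), ((44.1, -2, 2), -42), ((43.7, -4, 0), -62), ((43.5, -2, 2), -50)]
```

```bash
sed -e 's/for dx in(-4,-2,0,2,4)/for dx in(-2,)/;s/for dy in(-4,-2,0,2,4)/for dy in(-4,)/;s/R.sort(reverse=True);print(cam,R\[:4\])/print(cam,[(a,b[0]) for b,a in R if a%8==6])/' k3.py > k4.py
python3 - <<'E'
from k4 import *
f=grab_frame('scene');fit(cv2.cvtColor(f,cv2.COLOR_RGB2GRAY),'scene');fit(cv2.imread('pics/s4.png',0),'scene')
fit(cv2.cvtColor(grab_frame('top'),cv2.COLOR_RGB2GRAY),'top')
for r in regions_of('selector_grip','scene')[:2]:print(r['score'],r['rect'])
for y in range(189,206,2): print(y,' '.join('%02x%02x%02x'%tuple(v) for v in f[y,331:343]))
E
```

```text
scene [(-90, 12.9), (-82, 15.8), (-74, 22.6), (-66, 30.7), (-58, 35.8), (-50, 38.1), (-42, 36.9), (-34, 32.2), (-26, 27.4), (-18, 24.3), (-10, 23.1), (-2, 22.4), (6, 22.3), (14, 22.9), (22, 24.1), (30, 24.9), (38, 23.7), (46, 22.6), (54, 21.8), (62, 21.1), (70, 19.3), (78, 15.7), (86, 13.4)]
scene [(-90, 33.5), (-82, 24.2), (-74, 19.1), (-66, 17.8), (-58, 20.3), (-50, 21.8), (-42, 23.8), (-34, 27.5), (-26, 33.1), (-18, 39.8), (-10, 47.6), (-2, 53.9), (6, 60.0), (14, 66.5), (22, 74.3), (30, 78.9), (38, 82.3), (46, 86.2), (54, 88.9), (62, 85.3), (70, 74.4), (78, 56.9), (86, 40.8)]
top [(-90, 25.8), (-82, 28.3), (-74, 31.7), (-66, 35.1), (-58, 35.3), (-50, 32.8), (-42, 29.0), (-34, 27.3), (-26, 24.2), (-18, 19.8), (-10, 16.8), (-2, 16.8), (6, 17.5), (14, 19.4), (22, 21.1), (30, 21.6), (38, 22.0), (46, 22.5), (54, 23.3), (62, 23.6), (70, 24.1), (78, 24.4), (86, 25.3)]
0.67 [324.4, 190.8, 343.7, 208.0]
189 8b8476 6c675c 45423b 2e2c29 36342e 767064 938c7d cac2ac ded7bf dcd4bd ada795 8f8778
191 797367 47443d 1f1e1d 171617 161415 312f2b 767064 7d786b 777165 757064 777166 868072
193 645f55 312e2a 1a1818 181617 181716 171717 2c2a27 4b4741 5b564e 6d685d 746f63 787266
195 4d4944 35322f 171615 161517 1c1c19 3b3834 302e2a 2b2926 3c3835 423e3b 484440 615c53
197 504c47 413d38 252220 141312 201f1c 514d46 6a655b 49453f 3a3732 423f3b 423e3a 45423e
199 504b46 504c46 403d39 242321 171516 2e2c28 6f6a5e 686359 3d3935 393633 423f3b 43403c
201 4f4b46 504c47 514d47 373431 1e1b1a 151514 2c2927 5d5950 44413b 33302e 3f3c38 413d3a
203 514d47 504d47 504c47 4f4b46 34312e 1b1718 2f2c29 5d584f 44413a 3a3734 433f3c 44413d
205 494a51 504c4a 504b46 4f4b45 3f3b38 2b2926 433f39 56524a 494640 484440 5a564e 7e776b
```

The two reference pictures put the knob centre at (0.663, 0.1295). With that centre the bar now sits nearest Hot, one notch too far. I'll turn it back one notch by pushing its tail from the +y side.

Request:
arm_command([
  {"tx": 0, "ty": 0.08, "tz": 0, "twist": 0},
  {"tx": 0, "ty": 0.16, "tz": 0, "twist": 0},
  {"tx": 0, "ty": 0.222, "tz": 0, "twist": 0},
  {"tx": 0.08, "ty": 0.222, "tz": 0, "twist": 0},
  {"tx": 0.16, "ty": 0.222, "tz": 0, "twist": 0},
  {"tx": 0.23, "ty": 0.222, "tz": 0, "twist": 0},
  {"tx": 0.25, "ty": 0.222, "tz": 0, "twist": 0},
  {"tx": 0.25, "ty": 0.222, "tz": 0, "twist": 0},
])

```text
t: 55.15
eef_pos: [0.6431, 0.1752, 0.069]
ee_rot: [3.142, -0.0, -1.597]
force: [0.1, 0.6, -0.1]
width: 0.0005
gripper_force: 0.0
```

Request:
arm_command([
  {"tx": 0, "ty": 0, "tz": 0, "twist": 0},
  {"tx": 0, "ty": 0, "tz": 0, "twist": 0},
  {"tx": 0, "ty": 0, "tz": 0, "twist": 0},
  {"tx": 0, "ty": 0, "tz": 0, "twist": 0},
  {"tx": 0, "ty": 0, "tz": 0, "twist": 0},
  {"tx": 0, "ty": 0, "tz": 0, "twist": 0},
  {"tx": 0, "ty": 0, "tz": 0, "twist": 0},
  {"tx": 0, "ty": 0, "tz": 0, "twist": 0},
])

```text
t: 55.82
eef_pos: [0.6426, 0.1782, 0.0688]
ee_rot: [3.142, 0.0, -1.594]
force: [0.1, 0.7, -0.2]
width: 0.0008
gripper_force: 0.0
```

Request:
arm_command([
  {"tx": 0.02, "ty": 0, "tz": 0, "twist": 0},
  {"tx": 0.035, "ty": 0, "tz": 0, "twist": 0},
  {"tx": 0.05, "ty": 0, "tz": 0, "twist": 0},
  {"tx": 0.06, "ty": 0, "tz": 0, "twist": 0},
  {"tx": 0.07, "ty": 0, "tz": 0, "twist": 0},
  {"tx": 0.076, "ty": 0, "tz": 0, "twist": 0},
  {"tx": 0.076, "ty": 0, "tz": 0, "twist": 0},
  {"tx": 0.076, "ty": 0, "tz": 0, "twist": 0},
])

```text
t: 56.48
eef_pos: [0.6422, 0.1591, 0.069]
ee_rot: [-3.141, 0.0, -1.594]
force: [-0.8, 2.9, 1.2]
width: 0.0004
gripper_force: 1.1
```

Request:
arm_command([
  {"tx": -0.05, "ty": 0, "tz": 0, "twist": 0},
  {"tx": -0.12, "ty": 0, "tz": 0, "twist": 0},
  {"tx": -0.2, "ty": 0, "tz": 0, "twist": 0},
  {"tx": -0.3, "ty": 0, "tz": 0, "twist": 0},
  {"tx": -0.36, "ty": 0, "tz": 0, "twist": 0},
  {"tx": -0.36, "ty": 0, "tz": 0, "twist": 0},
  {"tx": -0.36, "ty": 0, "tz": 0, "twist": 0},
  {"tx": -0.36, "ty": 0, "tz": 0, "twist": 0},
])

```text
t: 57.15
eef_pos: [0.644, 0.2491, 0.0685]
ee_rot: [3.141, -0.001, -1.594]
force: [0.7, -0.5, 0.1]
width: 0.0008
gripper_force: 0.0
```

```bash
python3 - <<'E'
from k4 import *
f=grab_frame('scene');fit(cv2.cvtColor(f,cv2.COLOR_RGB2GRAY),'scene')
fit(cv2.cvtColor(grab_frame('top'),cv2.COLOR_RGB2GRAY),'top')
for y in range(187,207,2): print(y,' '.join('%3d'%v for v in f[y,326:348].mean(1)))
E
```

```text
scene [(-90, 16.1), (-82, 15.5), (-74, 15.6), (-66, 16.4), (-58, 23.3), (-50, 35.8), (-42, 43.5), (-34, 46.3), (-26, 48.3), (-18, 49.3), (-10, 46.7), (-2, 42.8), (6, 39.0), (14, 36.0), (22, 33.7), (30, 31.8), (38, 28.6), (46, 26.2), (54, 24.2), (62, 22.3), (70, 20.0), (78, 17.7), (86, 16.8)]
top [(-90, 24.0), (-82, 23.8), (-74, 26.7), (-66, 31.7), (-58, 36.4), (-50, 42.1), (-42, 45.1), (-34, 43.9), (-26, 38.2), (-18, 33.9), (-10, 32.6), (-2, 26.8), (6, 22.0), (14, 21.7), (22, 23.9), (30, 25.2), (38, 27.4), (46, 29.2), (54, 30.8), (62, 31.0), (70, 30.9), (78, 28.4), (86, 25.3)]
187 130 129 130 130 130 130 130 130 131 130 131 130 130 114  92  84  92 105 140 154 153 151
189 129 130 131 132 128  99  73  93 121 130 131 129 130 130 131 130 129 114  92  92 120 145
191 131 129 129 113  70  31  20  24  43  92 123 129 117 112 124 130 130 130 131 130 127 113
193 131 131 130  89  40  19  23  25  22  24  33  54  73  92 106 123 131 131 131 129 129 130
195 130 129 112  75  38  21  19  21  24  23  30  52  47  53  60  66  90 107 105  69  42  73
197 129 102  78  74  73  59  36  23  18  20  29  80 172 159  97  59  60  83 106  98  94 100
199 129  97  75  74  75  75  73  56  31  18  19  21  47 110 178 140  81 107 170 189 190 191
201 128  97  73  74  75  75  75  76  72  53  31  19  19  21  40  63  80 105 167 188 184 173
203 129 125  93  72  73  74  74  74  74  77  73  53  28  27  66  78  90 137 179 187 150 110
205 123 132 139 128 101  86  76  77 105  92  77  74  63  57  77 106 180 206 208 208 207 205
```

The scene fit now peaks at about -22°, which is warm, and the white pointer line ends near (341,199) as expected. I'll raise the arm clear and hand in.

Request:
arm_command([
  {"tx": 0, "ty": 0, "tz": -0.06, "twist": 0},
  {"tx": 0, "ty": 0, "tz": -0.16, "twist": 0},
  {"tx": 0, "ty": 0, "tz": -0.28, "twist": 0},
  {"tx": 0, "ty": 0, "tz": -0.4, "twist": 0},
  {"tx": 0, "ty": 0, "tz": -0.5, "twist": 0},
  {"tx": 0, "ty": 0, "tz": -0.56, "twist": 0},
  {"tx": 0, "ty": 0, "tz": -0.6, "twist": 0},
  {"tx": 0, "ty": 0, "tz": -0.6, "twist": 0},
])

```text
t: 57.92
eef_pos: [0.6453, 0.2487, 0.2215]
ee_rot: [-3.138, 0.002, -1.595]
force: [-0.3, 0.9, 0.5]
width: 0.0003
gripper_force: 0.0
```

```bash
python3 - <<'E'
from k4 import *
fit(cv2.cvtColor(grab_frame('scene'),cv2.COLOR_RGB2GRAY),'scene')
print(job_done())
E
```

```text
scene [(-90, 26.0), (-82, 26.7), (-74, 25.5), (-66, 25.0), (-58, 29.7), (-50, 39.3), (-42, 45.2), (-34, 47.6), (-26, 49.6), (-18, 50.2), (-10, 47.3), (-2, 43.2), (6, 40.1), (14, 37.8), (22, 35.6), (30, 33.9), (38, 31.3), (46, 29.7), (54, 27.7), (62, 26.5), (70, 25.9), (78, 25.1), (86, 25.8)]
the job is handed in; nothing more can be done
None
```

I've handed the job in, with no verdict returned: the selector went to Off first, both orange tumblers are mouth down on the wooden board, all three blue ones are over their own pegs, and the selector is now on warm as far as the camera fit shows (it overshot to Hot and I turned it back one notch).

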